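# Lock coupon hangers through the two-door hatch and hang them on the conditioning bar

## Robot

A 6-joint arm with a two-finger parallel gripper is mounted at the origin on the work surface. World frame = base frame: x ahead of the robot, y to its left, z up, the work surface at z = 0. Lengths are in m, angles in rad, forces in N, time in s.
With the tool pointing down it reaches from about 0.375 to 0.9 m from the base axis. Payload 3.1 kg.
Tool frame: the origin (TCP) lies midway between the tips of the shut fingers; the grasp point (between the pads) lies 19 mm behind it; z points along the fingers, y is the line along which they close (so a half turn about z gives the same grasp; the last joint's range is limited). The gripper opens to 87 mm and grips with 3 to 60 N. Pads are 19 mm wide; open, the fingers measure 117 mm over their backs; the gripper's body (75 mm by 190 mm) begins 51 mm behind the grasp point.
Start: joints at [1.129, 0.527, 1.433, -0, 1.181, -0.178], TCP at [0.162, 0.604, 0.192] pointing down, gripper open.
Joint ranges: [-3.08, 3.08], [-0.75, 2.2], [0.22, 2.44], [-1.43, 4.57], [0, 2.65], [-2.85, 2.85]. Speed limits (rad/s): [2.79, 2.79, 3.14, 3.14, 3.14, 3.14].

## Interface

Orientations are given as a unit quaternion [x, y, z, w].
In Python, from rig import get_obs, cams, job gives the robot as it stands.
- The arm moves only by the tool servo_tool, never from a script. Its argument "moves" is text: rows parted by semicolons, each of 5 numbers parted by spaces: the shift along the tool's x, y, z in m, then the turn about the tool's z in degrees, then the finger opening in m, from 0 to 0.087. In form: dx dy dz spin claw; .... A call has 1 to 10 rows; each row is the pose to reach, as a shift and turn from the pose commanded when the call began, along the tool's axes at that moment; what a row does not reach only later rows make up. A row lasts 1/12 s, in which the tool goes at most 41.7 mm and 7.16 degrees, less where a joint would pass 70% of its speed; a pose out of reach is approached as far as the arm can. A call with a gripper value outside its range is refused whole. The fingers move at their own pace and stop on an object; "grip_force" is the grip in N (left out, the last holds). Time passes only in rows, so rows that repeat a pose let the fingers close. It gives the time, the measured TCP pose, the force, the opening and the grip force at its end, in the units of the state.
- get_obs(): the state, without advancing time (a new reading comes with each control period).
- cams.camera(name): name is "scene" or "top" or "wrist"; returns the picture (420x560x3 uint8, blue, green, red); there is no depth.
- cams.camera_model(name): a dict with "fx", "fy", "cx", "cy" (pixels), "R" (3x3) and "t" (3): a world point X has camera coordinates R X + t. Camera axes: x right, y down, z forward; pixel columns grow to the right and rows downward; lengths in m; the calibration is good to about 2 mm. A picture is of the moment at which its call begins: read the wrist's pose just before it. camera_model takes no time and is no camera call; for the wrist camera it gives the pose at the moment of the call.
- job.hand_in(): hands the job in; it is judged then, once.
The state is a dict: "time": time; "q": joint angles; "joint_velocities": joint speeds; "joint_torque": joint torques, N m; "position": TCP position; "tool_rot": TCP orientation; "ft_force": force on the tool from outside, world axes, zero at the start; "moment": the same for the moment, N m; "grip_width": finger opening in m; "grip_force": force on a finger pad.
Only numpy, scipy, OpenCV 4.12 (cv2) and the standard library are available. Lean on these libraries where they do the work, as an engineer would, in place of code of your own. Each camera call takes 0.05 s, during which the arm holds its last target. There are 200 camera calls.

## Task

Pass all the coupon hangers on the bench through the hatch to the clean side in one go: slide the blue outer door fully open, stand every hanger upright in the shuttle tray, shut the outer door fully, then move the shuttle right across, slide the green inner door fully open, and hang every hanger astride the steel bar. Finish with both doors fully shut and the hangers hanging still; never have both doors open at once, and leave the can, the spanner and the steel jaw where they are.

Things in the scene. Friction and masses are not known exactly. Their poses are not given: they have to be found in the camera images.
- hatch: fixed white box, 214 mm along its x (away from the robot), 300 mm along its y, walls 106 mm high, 5 mm thick. Origin: centre of underside. +y half: preparation side, under the blue outer door; -y half: clean side, under the green inner door; an 8 mm roof beam parts the openings. A clear screen 100 mm high runs 220 mm on from the middle of its +x wall.
- outer (a joint): outer door: clear flat cover framed in blue on the hatch's +y half, 214 x 142 x 6 mm, top 112 mm above the bench, that slides level along the hatch's +x. 0 m = shut, 0.200 m = fully open; about 1.5 N moves it and it stays where it is left.
- inner (a joint): inner door: the same, framed in green, on the hatch's -y half. 0 m = shut, 0.200 m = fully open along the hatch's +x.
- outer_knob (a point): middle of the blue round upright knob on the outer door, 22 mm in diameter, rising 28 mm above the door; this point is 14 mm above the door and 14 mm below the knob's top. With the door shut the knob is 20 mm from the edge of the hatch nearest the robot.
- inner_knob (a point): the same on the green inner door.
- shuttle (a joint): shuttle tray inside the hatch: slides along the hatch's -y. 0 m = under the outer door, 0.147 m = wholly under the inner door; about 1.5 N moves it and it stays where it is left.
- shuttle_floor (a point): point on the shuttle's inner floor (11 mm above the bench), midway across y, axes as the hatch's. The tray (rim 27 mm high) has three bays in a row along x, one hanger each, legs across y: 58 mm along x, 92 mm along y, parted by 4 mm walls 21 mm high, with centres at x = -68, -6 and +56 mm from this point. The open door uncovers them all.
- shuttle_knob (a point): point on the axis of the shuttle's orange upright round handle, 18 mm in diameter, which stands outside the hatch, 38 mm in front of the wall facing the robot, and moves with the shuttle; this point is 15 mm below its top (top 117 mm above the bench).
- bar_mid (a point): middle of the axis of the conditioning bar: a level round steel bar, 14 mm in diameter, along this point's y axis, 130 mm above the bench; clear length 296 mm between two square posts (top 152 mm above the bench) at its ends, on a fixed grey base 90 mm wide.
- spray_can: bystander: grey can, 60 mm in diameter, 150 mm tall; origin at the centre of its underside.
- spanner: bystander: steel spanner, 170 mm long along its x, lying on the bench.
- jaw: bystander: dark steel tester jaw, a block 60 x 45 x 50 mm with a short stud on top; origin at the centre of its underside.
- hanger0: red coupon hanger (may be absent): aluminium saddle 46 (x) x 56 (y) x 86 mm tall, about 0.2 kg. Origin: centre of underside, z up as it stands. Two legs across y, 36 mm apart inside, 42 mm tall, a red coupon on each, carry a gabled roof with its ridge along x, ridge top 56 mm up. The red grip fin to pinch stands on the ridge from 54 to 86 mm up: 12 mm thick along y, 36 mm long along x.
- hanger0_apex (a point): point under the roof's ridge, between the legs, 50 mm above the underside of hanger0. When it hangs astride the bar this point is about 8 mm above the bar's axis, ridge along the bar, one leg on either side.
- hanger1: yellow coupon hanger (may be absent): aluminium saddle 46 (x) x 56 (y) x 86 mm tall, about 0.2 kg. Origin: centre of underside, z up as it stands. Two legs across y, 36 mm apart inside, 42 mm tall, a yellow coupon on each, carry a gabled roof with its ridge along x, ridge top 56 mm up. The yellow grip fin to pinch stands on the ridge from 54 to 86 mm up: 12 mm thick along y, 36 mm long along x.
- hanger1_apex (a point): point under the roof's ridge, between the legs, 50 mm above the underside of hanger1. When it hangs astride the bar this point is about 8 mm above the bar's axis, ridge along the bar, one leg on either side.
- hanger2: copper coupon hanger (may be absent): aluminium saddle 46 (x) x 56 (y) x 86 mm tall, about 0.2 kg. Origin: centre of underside, z up as it stands. Two legs across y, 36 mm apart inside, 42 mm tall, a copper coupon on each, carry a gabled roof with its ridge along x, ridge top 56 mm up. The copper grip fin to pinch stands on the ridge from 54 to 86 mm up: 12 mm thick along y, 36 mm long along x.
- hanger2_apex (a point): point under the roof's ridge, between the legs, 50 mm above the underside of hanger2. When it hangs astride the bar this point is about 8 mm above the bar's axis, ridge along the bar, one leg on either side.

How it is judged:
By the outcome, as a careful person would: the job done as asked, in the order asked, and still so for the second after the job is handed in, with the robot touching nothing.
Of hanger0, hanger1, hanger2 only 2 to 3 are there at a start; the rules pass over those that are not, and their reading is None.
At some moment in a run one of hanger0, hanger1, hanger2 may be knocked a few centimetres aside while the robot is not near it.
It also fails if it takes over 210 s, if anything falls off the work surface, if the arm or the gripper's body presses on something with over 40 N, if the wrist force passes 120 N, or if a joint passes its speed limit or range.

## Working session

There is one attempt and no reset: what is moved stays moved. The work goes in short steps, Python scripts to look and compute and a tool call to move; the robot and the scene stay as the last step left them, time stands still between calls to the robot, and variables do not carry over. Pictures are saved under pics/ and viewed, at most 14 in all, crops included, and the job is handed in when it is done.

Besides the shell and the picture viewer there is one more tool, called in YAML: its name, and indented under it one key for each argument. servo_tool: Moves the arm, as the interface text tells. Its arguments: {"type":"object","properties":{"moves":{"type":"string"},"grip_force":{"type":"number"}},"required":["moves"]}

```bash
mkdir -p pics; ls
cat > h.py <<'E'
from rig import get_obs,cams,job
import numpy as np,cv2
def ray(n,u,v,z,m=None):
    m=m or cams.camera_model(n);R=np.array(m['R']);t=np.array(m['t'])
    C=-R.T@t;d=R.T@np.array([(u-m['cx'])/m['fx'],(v-m['cy'])/m['fy'],1])
    return C+d*(z-C[2])/d[2]
def proj(n,X):
    m=cams.camera_model(n);c=np.array(m['R'])@np.array(X)+np.array(m['t'])
    return np.array([m['fx']*c[0]/c[2]+m['cx'],m['fy']*c[1]/c[2]+m['cy']])
E
python3 - <<'E'
from h import *
for n in('scene','top'):
    cv2.imwrite(f'pics/{n}0.png',cams.camera(n)); m=cams.camera_model(n); print(n,-np.array(m['R']).T@np.array(m['t']),np.round(m['R'],2).tolist(),m['fx'])
o=get_obs();print(o['time'],o['position'],o['tool_rot'],o['ft_force'])
E
```

```text
pics
scene [1.205213   0.36682863 1.01530515] [[-0.43, 0.9, -0.01], [0.73, 0.34, -0.59], [-0.53, -0.26, -0.8]] 483.91671193293195
top [0.42358919 0.05091016 1.1123134 ] [[-0.02, -1.0, -0.01], [-0.98, 0.02, -0.18], [0.18, 0.0, -0.98]] 470.95023802863244
0.1 [0.16200722 0.60289176 0.19128481] [ 1.31017632e-01  9.91379562e-01 -9.26683032e-04 -2.93790995e-04] [-0.3312302  -0.5619003   1.23469921]
```

View pics/scene0.png

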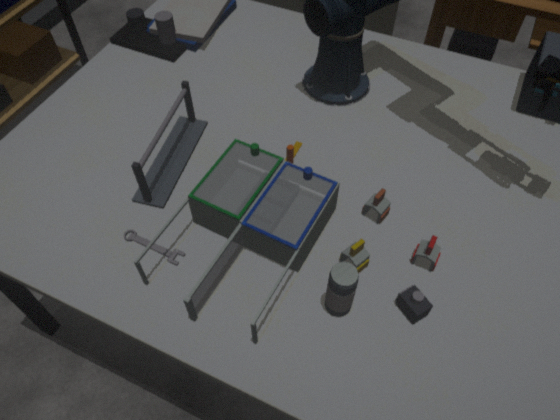

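View pics/top0.png

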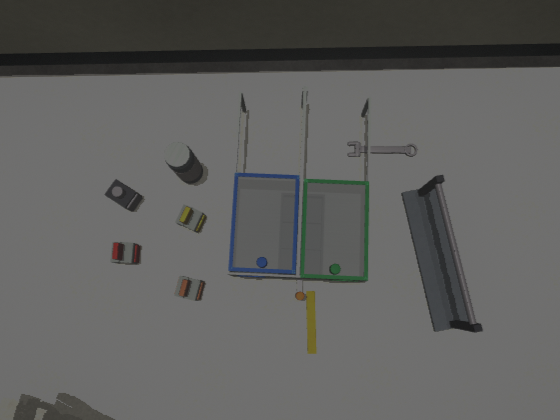

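Run:
```python
from h import *
a=cv2.imread('pics/top0.png');b=cv2.imread('pics/scene0.png')
f=lambda i:np.clip(255*(i/255.)**.6*1.1,0,255).astype(np.uint8)
A=cv2.resize(f(a[160:360,100:380]),None,fx=2,fy=2.0,interpolation=2)
B=cv2.resize(f(b[120:320,110:460]),None,fx=2,fy=2,interpolation=2)[:, :640]
C=np.zeros((600,800,3),np.uint8)
A=cv2.resize(f(a[160:360,100:380]),(800,571),interpolation=2)
cv2.imwrite('pics/c1.png',A);
cv2.imwrite('pics/c2.png',cv2.resize(f(b[120:340,180:460]),(763,600),interpolation=2))
```

```text
(no output)
```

View pics/c1.png

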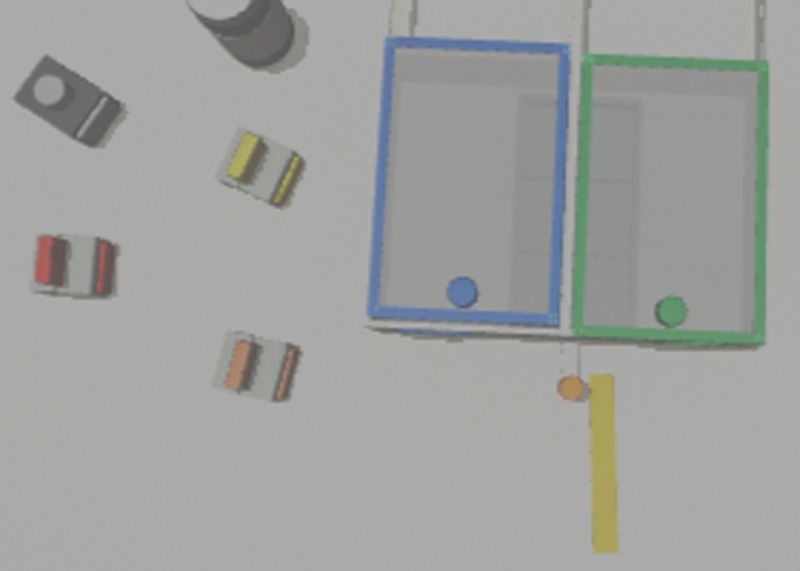

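View pics/c2.png

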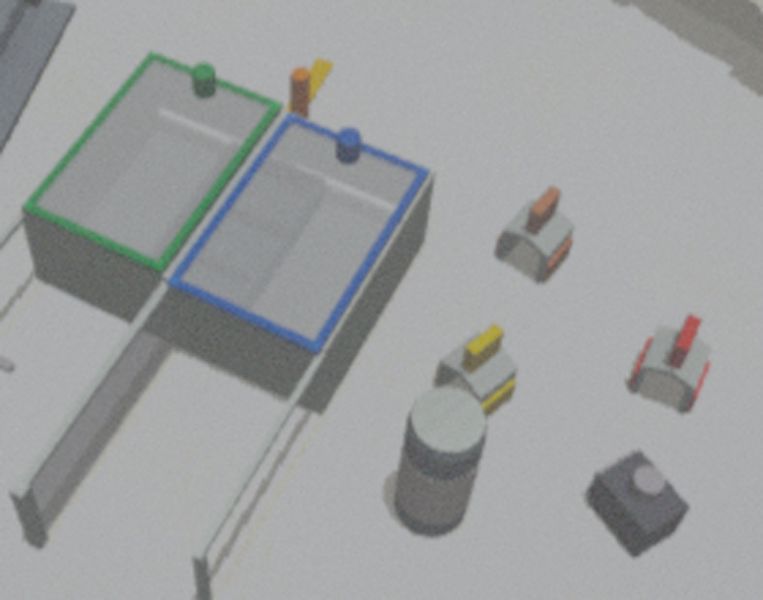

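Run:
```python
from h import *
H={'blue':(105,125,80),'green':(55,80,80),'orange':(5,14,110),'red':(0,4,110),'yellow':(22,32,90),'copper':(5,14,60)}
for n in('top','scene'):
    a=cv2.imread(f'pics/{n}0.png');h=cv2.cvtColor(a,cv2.COLOR_BGR2HSV)
    print(n)
    for c,z in(('blue',.112),('green',.112)):
        l,u,s=H[c];m=cv2.inRange(h,(l,s,30),(u,255,255))
        cs,_=cv2.findContours(m,0,2);k=max(cs,key=cv2.contourArea)
        p=cv2.approxPolyDP(cv2.convexHull(k),8,True)[:,0]
        P=np.array([ray(n,*q,z)[:2] for q in p]);print(c,p.tolist(),P.round(4).tolist())
        # knob: big blobs after opening
        o=cv2.morphologyEx(m,2,cv2.getStructuringElement(2,(7,7)));
        _,_,st,ce=cv2.connectedComponentsWithStats(o);print(' knob',ce[1:].round(1).tolist(),[ray(n,*q,.140 if n=='top' else .13).round(4).tolist() for q in ce[1:]])
    m=cv2.inRange(h,(0,70,50),(34,255,255))
    _,lab,st,ce=cv2.connectedComponentsWithStats(m)
    for i in range(1,len(st)):
        if st[i,4]>25:
            k=lab==i;hm=np.median(h[k],0);pts=np.argwhere(k)[:,::-1].astype(np.float32);r=cv2.minAreaRect(pts)
            print(st[i].tolist(),ce[i].round(1),hm,np.round(r[1],1),round(r[2],1),ray(n,*ce[i],.086).round(4),ray(n,*ce[i],.117).round(4))
```

```text
top
blue [[235, 173], [298, 176], [295, 273], [229, 270]] [[0.6848, 0.1634], [0.6755, 0.0257], [0.4655, 0.0366], [0.4741, 0.1757]]
 knob [[261.3, 261.7]] [[0.4884, 0.1057, 0.14]]
green [[304, 179], [368, 182], [366, 280], [301, 277]] [[0.6685, 0.0127], [0.6591, -0.1264], [0.4483, -0.112], [0.4569, 0.0242]]
 knob [[334.7, 268.5]] [[0.472, -0.0446, 0.14]]
[179, 207, 12, 17, 115] [185.  214.9] [ 27. 146. 107.] [ 8.4 16.2] 21.8 [0.5983 0.2768 0.086 ] [0.593 0.27  0.117]
[196, 215, 10, 16, 60] [200.4 222.7] [ 26.  117.5  69. ] [ 4.1 17. ] 24.8 [0.5801 0.2426 0.086 ] [0.5753 0.2368 0.117 ]
[112, 243, 8, 16, 98] [115.2 250.4] [  1.  156.  107.5] [ 6.  15.6] 5.7 [0.5222 0.4281 0.086 ] [0.5192 0.4167 0.117 ]
[134, 244, 4, 18, 50] [135.4 252.9] [  1.  126.5  75.5] [ 2.7 17.1] 4.8 [0.516  0.3837 0.086 ] [0.5132 0.3736 0.117 ]
[179, 279, 9, 17, 95] [183.2 287.4] [ 10. 129. 108.] [ 5.7 16.5] 15.3 [0.44   0.2775 0.086 ] [0.4395 0.2707 0.117 ]
[197, 282, 7, 18, 46] [199.7 290.4] [ 10. 106.  74.] [ 2.4 17.9] 14.0 [0.433  0.2419 0.086 ] [0.4327 0.2361 0.117 ]
[306, 291, 11, 63, 576] [310.7 322.1] [ 2
[... 1034 characters left out ...]
 141, 17, 21, 191] [292.4 150.7] [ 14. 138. 103.] [11.7 23. ] 29.4 [0.4059 0.0285 0.086 ] [0.4326 0.0398 0.117 ]
[375, 189, 10, 11, 62] [379.7 194. ] [  9. 123.  97.] [ 5.7 12. ] 45.0 [0.447  0.2791 0.086 ] [0.4723 0.2821 0.117 ]
[381, 207, 9, 12, 36] [384.6 213. ] [  8. 104.  78.] [ 3.1 12.9] 41.2 [0.4968 0.3072 0.086 ] [0.5205 0.3092 0.117 ]
[427, 236, 10, 17, 71] [431.8 242.9] [  1. 165. 109.] [ 5.7 16.7] 20.6 [0.5316 0.4289 0.086 ] [0.554  0.4268 0.117 ]
[350, 239, 15, 17, 138] [356.8 246.8] [ 25.  126.   87.5] [ 8.7 18.4] 51.3 [0.6126 0.2796 0.086 ] [0.6324 0.2825 0.117 ]
[357, 259, 12, 13, 71] [362.5 265. ] [ 25. 127.  77.] [ 4.8 15.3] 51.3 [0.6515 0.3067 0.086 ] [0.6699 0.3087 0.117 ]
```

```bash
cat >> h.py <<'E'
YAW=np.deg2rad(-3.5); HC=np.array([.5652,.0248])
def hw(x,y):
    c,s=np.cos(YAW),np.sin(YAW); return HC+np.array([c*x-s*y,s*x+c*y])
def plan(wps,start=None):
    """wps: (x,y,z,yaw_deg of tool y); prints tool-frame shifts for each"""
    o=get_obs();p=np.array(o['position']);x,y,_,_=o['tool_rot']
    th=np.degrees(np.arctan2(2*y*y-1,2*x*y))
    if start is not None: p=np.array(start[:3]);th=start[3]
    for w in wps:
        t=np.radians(th);ty=np.array([np.cos(t),np.sin(t)]);tx=np.array([-ty[1],ty[0]])
        d=np.array(w[:3])-p; sp=-((w[3]-th+90)%180-90)
        L=np.linalg.norm(d)
        print('%.4f %.4f %.4f %.1f'%(tx@d[:2],ty@d[:2],-d[2],sp),'rows>=%d'%max(np.ceil(L/.0417),np.ceil(abs(sp)/7.16)),' pos',np.round(p,4))
        p=np.array(w[:3]);th=th-sp
E
python3 - <<'E'
from h import *
k=hw(-.145,-.006);print(k)
plan([(*k,.2,86.5),(*k,.094,86.5),(*(k+.06*np.array([.061,.998])),.094,86.5)])
E
```

```text
[0.42010416 0.02766323]
-0.3987 -0.4884 -0.0087 -11.6 rows>=16  pos [0.162  0.6029 0.1913]
0.0000 0.0000 0.1060 -0.0 rows>=3  pos [0.4201 0.0277 0.2   ]
0.0000 0.0600 -0.0000 -0.0 rows>=2  pos [0.4201 0.0277 0.094 ]
```

servo_tool:
  moves: "-0.2 -0.244 -0.009 0 0.045;-0.2 -0.244 -0.009 0 0.045;-0.2 -0.244 -0.009 0 0.045;-0.2 -0.244 -0.009 0 0.045;-0.2 -0.244 -0.009 0 0.045;-0.2 -0.244 -0.009 0 0.045;-0.2 -0.244 -0.009 0 0.045;-0.2 -0.244 -0.009 0 0.045;-0.2 -0.244 -0.009 0 0.045;-0.2 -0.244 -0.009 0 0.045"
  grip_force: 10

```text
time: 0.93
position: [0.2924, 0.3152, 0.2012]
tool_rot: [0.133, 0.991, 0.0, -0.0]
ft_force: [-0.5, 0.3, 0.4]
grip_width: 0.0452
grip_force: 0.0
```

servo_tool:
  moves: "-0.199 -0.244 0 -11.6 0.045;-0.199 -0.244 0 -11.6 0.045;-0.199 -0.244 0 -11.6 0.045;-0.199 -0.244 0 -11.6 0.045;-0.199 -0.244 0 -11.6 0.045;-0.199 -0.244 0 -11.6 0.045;-0.199 -0.244 0 -11.6 0.045;-0.199 -0.244 0 -11.6 0.045;-0.199 -0.244 0 -11.6 0.045;-0.199 -0.244 0 -11.6 0.045"

```text
time: 1.77
position: [0.4222, 0.0282, 0.201]
tool_rot: [0.031, 1.0, 0.0, 0.0]
ft_force: [-0.4, 0.6, 0.0]
grip_width: 0.0449
grip_force: 0.0
```

Run:
```python
from h import *
k=hw(-.145,-.006)
o=get_obs();print(o['position'],o['grip_width'],o['time'])
i=cams.camera('wrist');cv2.imwrite('pics/w0.png',np.clip(255*(i/255.)**.6*1.1,0,255).astype(np.uint8))
plan([(*k,.2,86.5)]); print(proj('wrist',[*k,.117]))
h=cv2.cvtColor(i,cv2.COLOR_BGR2HSV);m=cv2.inRange(h,(5,110,60),(18,255,255))
_,_,st,ce=cv2.connectedComponentsWithStats(m)
for s,c in zip(st[1:],ce[1:]):
    if s[4]>100: print(s,c,ray('wrist',*c,.117))
```

```text
[0.42217607 0.02816609 0.20095554] 0.04492879411263628 1.7667
0.0006 -0.0018 0.0008 0.0 rows>=1  pos [0.4208 0.0294 0.2008]
[275.50094478 205.89390334]
[458 173  14  32 126] [464.35714286 188.54761905] [0.41462158 0.20065317 0.117     ]
[268 182  18  32 440] [276.81590909 198.30909091] [0.41304533 0.02932519 0.117     ]
[510 186  22  33 369] [520.40108401 202.03794038] [0.43052042 0.25333842 0.117     ]
```

View pics/w0.png

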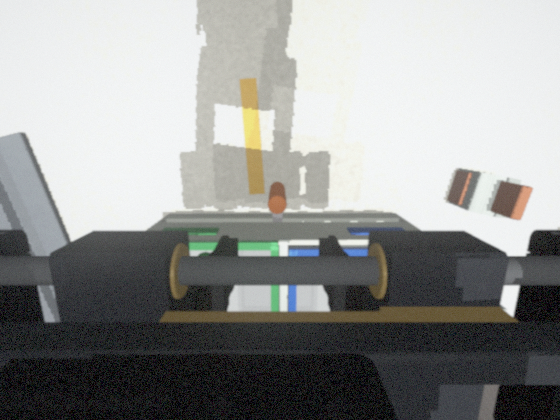

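servo_tool:
  moves: "0 0 0.04 0 0.045;0 0 0.08 0 0.045;0 0 0.105 0 0.045;0 0 0.105 0 0.015;0 0 0.105 0 0.015;0 0 0.105 0 0.015;0 0 0.105 0 0.015;0 0 0.105 0 0.015;0 0 0.105 0 0.015"

```text
time: 2.57
position: [0.4219, 0.0286, 0.0975]
tool_rot: [0.03, 1.0, -0.0, 0.002]
ft_force: [-0.5, 0.2, -0.4]
grip_width: 0.0175
grip_force: 0.0
```

servo_tool:
  moves: "0 0.01 0 0 0.015;0 0.02 0 0 0.015;0 0.03 0 0 0.015;0 0.04 0 0 0.015;0 0.05 0 0 0.015;0 0.06 0 0 0.015;0 0.07 0 0 0.015;0 0.07 0 0 0.015"

```text
time: 3.23
position: [0.425, 0.1003, 0.0961]
tool_rot: [0.029, 1.0, 0.0, 0.0]
ft_force: [0.6, -0.2, 0.5]
grip_width: 0.0149
grip_force: 0.0
```

servo_tool:
  moves: "0 0.002 0 0 0.015;0 0.004 0 0 0.015;0 0.006 0 0 0.015;0 0.006 0 0 0.015"

```text
time: 3.57
position: [0.4255, 0.1045, 0.0961]
tool_rot: [0.03, 1.0, 0.0, 0.0]
ft_force: [0.1, -0.1, 0.4]
grip_width: 0.0151
grip_force: 0.0
```

Run:
```python
from h import *
a=cams.camera('top');b=cams.camera('scene');w=cams.camera('wrist')
f=lambda i:np.clip(255*(i/255.)**.6*1.1,0,255).astype(np.uint8)
C=np.hstack([cv2.resize(f(a[230:330,210:350]),(420,300),interpolation=2),cv2.resize(f(b[110:210,230:370]),(380,300),interpolation=2)])
cv2.imwrite('pics/d0.png',np.vstack([C,cv2.resize(f(w)[100:320],(800,300))]))
```

```text
(no output)
```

View pics/d0.png

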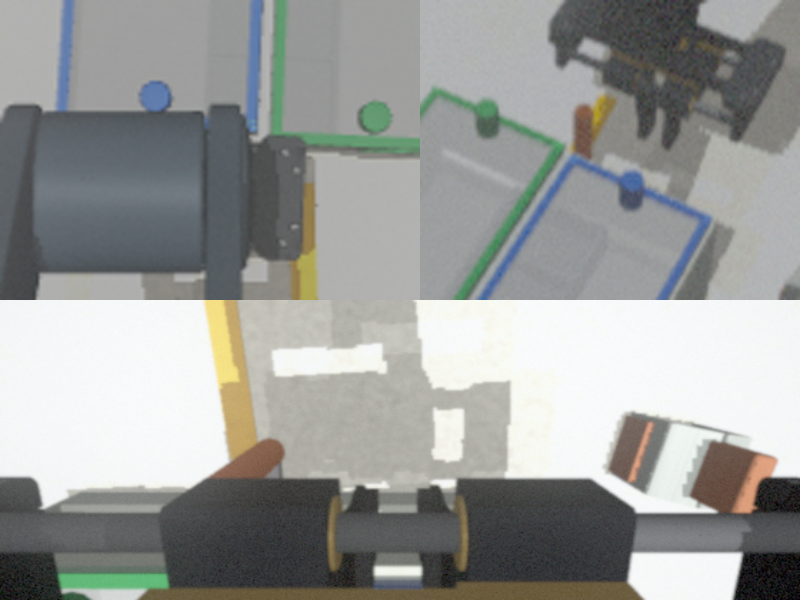

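Run:
```python
from h import *
m=cams.camera_model('wrist');print(-np.array(m['R']).T@np.array(m['t']),np.round(m['R'],3).tolist())
o=get_obs();P=np.array(o['position']);print(P)
for n in('top','scene','wrist'): print(n,proj(n,P),proj(n,[.42,.028,.117]),proj(n,[.42,.028,.06]),proj(n,[.413,.028,.117]))
b=cams.camera('scene');h=cv2.cvtColor(b,cv2.COLOR_BGR2HSV);mk=cv2.inRange(h,(5,110,50),(17,255,255))[135:170,275:310]
for r in range(0,35,2): print(135+r,np.where(mk[r]>0)[0]+275)
w=cams.camera('wrist');h=cv2.cvtColor(w,cv2.COLOR_BGR2HSV);mk=cv2.inRange(h,(5,110,60),(18,255,255))
_,_,st,ce=cv2.connectedComponentsWithStats(mk);print([(s.tolist(),c) for s,c in zip(st[1:],ce[1:]) if s[4]>80])
```

```text
[0.36090136 0.10860011 0.28895667] [[0.062, 0.998, 0.001], [0.969, -0.06, 0.24], [0.24, -0.014, -0.971]]
[0.42548563 0.10424894 0.09615024]
top [263.45578262 292.84293119] [299.62761772 294.88132534] [299.02842015 294.7965204 ] [299.70378349 298.3097115 ]
scene [316.68195935 162.35610769] [290.22209598 145.93010418] [289.87241926 160.95338618] [291.35311625 144.11122322]
wrist [277.37917237 235.42921383] [148.45022497 245.45744265] [178.59733496 219.58331881] [146.5089141  234.24364253]
135 []
137 []
139 []
141 []
143 []
145 [290 291]
147 [288 289 290 291 292 293]
149 [288 289 290 291 292 293]
151 [289 290 291 292 293]
153 [288 289 290 291 292 293]
155 [288 289 293]
157 [287 288 289 290 291 292 293]
159 [287 288 289 290 291 292]
161 [291]
163 []
165 []
167 []
169 []
[([439, 189, 18, 45, 244], array([447.54508197, 212.07786885])), ([148, 202, 51, 29, 822], array([177.38199513, 217.46472019])), ([512, 212, 32, 45, 652], array([526.64570552, 234.01380368]))]
```

servo_tool:
  moves: "0 -0.02 0.01 0 0.015;0 -0.04 0.01 0 0.015;0 -0.042 0.01 0 0.015;0 -0.042 0.01 0 0.015"

```text
time: 4.15
position: [0.423, 0.0618, 0.0861]
tool_rot: [0.032, 1.0, 0.0, -0.0]
ft_force: [-0.5, 0.4, 0.5]
grip_width: 0.0149
grip_force: 0.0
```

Run:
```python
from h import *
f=lambda i:np.clip(255*(i/255.)**.5*1.2,0,255).astype(np.uint8)
o=get_obs();P=np.array(o['position']);b=cams.camera('scene')
print(P,proj('scene',P),proj('scene',P+[0,0,.019]))
c=cv2.resize(f(b[115:185,255:345]),(771,600),interpolation=2)
for q in (proj('scene',P),proj('scene',[.42,.028,.117])):
    cv2.circle(c,tuple(int(v) for v in (q-[255,115])*600/70),4,(255,0,255),1)
cv2.imwrite('pics/e0.png',c)
```

```text
[0.42298096 0.06181752 0.08611644] [301.5401126  159.08314618] [301.80194949 154.04857063]
```

View pics/e0.png

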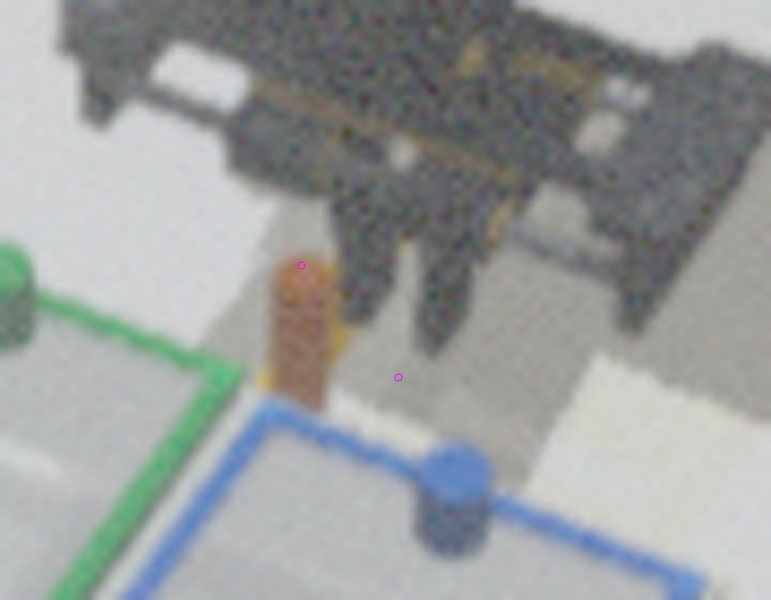

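Run:
```python
from h import *
f=lambda i:np.clip(255*(i/255.)**.5*1.2,0,255).astype(np.uint8)
o=get_obs();P=np.array(o['position']);b=cams.camera('wrist');b=cams.camera('wrist')
c=cv2.resize(f(b[170:320,180:380]),(800,600),interpolation=2)
for dz in(0,.019,.04):
    for s in(-.0075,.0075):
        q=proj('wrist',P+[.061*s,s,dz]);print(dz,q);cv2.circle(c,tuple(int(v) for v in (q-[180,170])*4),4,(255,0,255),1)
cv2.imwrite('pics/e1.png',c)
```

```text
0 [265.06331075 235.41635768]
0 [287.83098325 235.39864447]
0.019 [263.78818517 245.53873649]
0.019 [288.83341074 245.51872256]
0.04 [262.04512397 259.37574678]
0.04 [290.20368581 259.35243224]
```

View pics/e1.png

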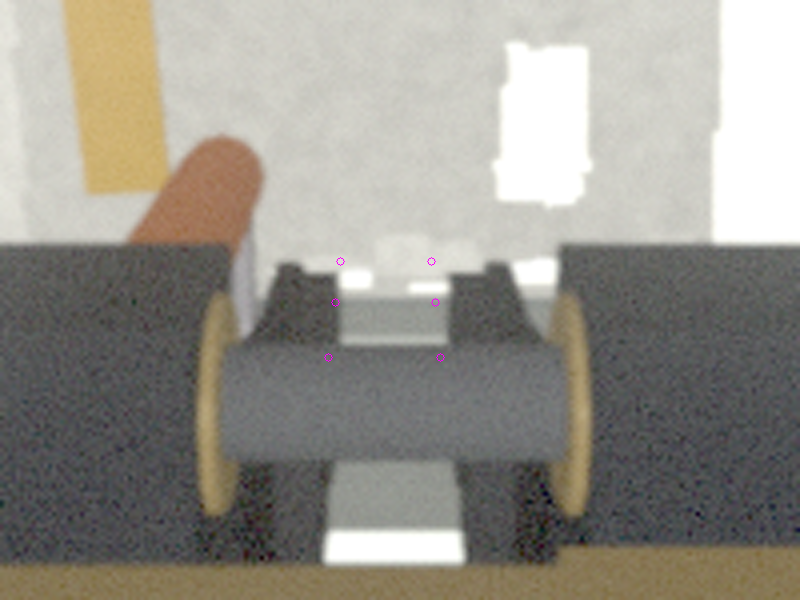

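Run:
```python
from h import *
P=np.array([.423,.0618,.0861])
for d in([.006,.095,.070],[.043,.095,.07],[-.03,.095,.07],[.006,.095,.089],[-.03,.095,.089]): print(d,(proj('scene',P+d)-[255,115])*600/70)
for d in([.0095,0.015,0],[-.0095,.015,0],[.0095,-.015,0],[.0095,0.015,.019],[-.0095,.015,.019]): print(d,(proj('scene',P+d)-[255,115])*600/70)
```

```text
[0.006, 0.095, 0.07] [710.80151713 330.74510439]
[0.043, 0.095, 0.07] [662.42805912 421.03549959]
[-0.03, 0.095, 0.07] [756.31583671 245.79137   ]
[0.006, 0.095, 0.089] [717.37862739 283.78060244]
[-0.03, 0.095, 0.089] [763.38273548 198.48406929]
[0.0095, 0.015, 0] [432.31617962 415.33558507]
[-0.0095, 0.015, 0] [457.3201076  372.20066698]
[0.0095, -0.015, 0] [340.24192277 383.6438268 ]
[0.0095, 0.015, 0.019] [434.99571381 372.33444992]
[-0.0095, 0.015, 0.019] [460.28846879 329.01692926]
```

servo_tool:
  moves: "0.003 0 -0.04 0 0.045;0.003 -0.033 -0.05 0 0.045;0.003 -0.033 -0.05 0 0.045;0.003 -0.033 -0.02 0 0.045;0.003 -0.033 0 0 0.045;0.003 -0.033 0.01 0 0.045;0.003 -0.033 0.02 0 0.045;0.003 -0.033 0.022 0 0.045;0.003 -0.033 0.022 0 0.045"

```text
time: 5.05
position: [0.4173, 0.0305, 0.0636]
tool_rot: [0.03, 1.0, 0.0, -0.001]
ft_force: [0.1, -0.3, 0.8]
grip_width: 0.045
grip_force: 0.0
```

servo_tool:
  moves: "0 0 0 0 0.01;0 0 0 0 0.01;0 0 0 0 0.01;0 0 0 0 0.01;0 0 0 0 0.01;0 0 0 0 0.01;0 0 0 0 0.01;0 0 0 0 0.01"

```text
time: 5.72
position: [0.4182, 0.0296, 0.0645]
tool_rot: [0.03, 1.0, -0.0, 0.0]
ft_force: [-1.3, -0.3, 4.7]
grip_width: 0.0179
grip_force: 10.0
```

servo_tool:
  moves: "0 0.01 0 0 0.01;0 0.02 0 0 0.01;0 0.03 0 0 0.01;0 0.04 0 0 0.01;0 0.05 0 0 0.01;0 0.06 0 0 0.01;0 0.068 0 0 0.01;0 0.068 0 0 0.01"

```text
time: 6.38
position: [0.4226, 0.0988, 0.0645]
tool_rot: [0.03, 1.0, 0.0, 0.001]
ft_force: [0.4, 1.9, 5.2]
grip_width: 0.0179
grip_force: 10.0
```

servo_tool:
  moves: "0 0.003 0 0 0.01;0 0.006 0 0 0.01;0 0.006 0 0 0.01"

```text
time: 6.63
position: [0.4228, 0.1038, 0.0645]
tool_rot: [0.03, 1.0, 0.0, 0.001]
ft_force: [0.0, 2.6, 6.0]
grip_width: 0.0173
grip_force: 10.0
```

servo_tool:
  moves: "0 0.002 0 0 0.01;0 0.004 0 0 0.01;0 0.004 0 0 0.01"

```text
time: 6.88
position: [0.423, 0.1069, 0.0645]
tool_rot: [0.03, 1.0, -0.001, 0.0]
ft_force: [-0.5, -4.0, 5.9]
grip_width: 0.018
grip_force: 10.0
```

servo_tool:
  moves: "0 0.002 0 0 0.01;0 0.003 0 0 0.01;0 0.003 0 0 0.01"

```text
time: 7.13
position: [0.4229, 0.107, 0.0644]
tool_rot: [0.028, 1.0, -0.003, -0.0]
ft_force: [-0.7, -17.9, 7.0]
grip_width: 0.0181
grip_force: 10.0
```

Run:
```python
from h import *
plan([(.4228,.1075,.16,86.5),(.4895,.105,.16,86.5),(.4895,.105,.094,86.5)])
```

```text
0.0001 0.0004 -0.0956 0.3 rows>=3  pos [0.4229 0.107  0.0644]
-0.0667 0.0016 -0.0000 -0.0 rows>=2  pos [0.4228 0.1075 0.16  ]
0.0000 0.0000 0.0660 -0.0 rows>=2  pos [0.4895 0.105  0.16  ]
```

servo_tool:
  moves: "0 -0.003 0 0 0.045;0 -0.003 0 0 0.045;0 -0.003 0 0 0.045;0 -0.003 -0.04 0 0.045;0 -0.003 -0.08 0 0.045;0 -0.003 -0.096 0 0.045;-0.04 -0.002 -0.096 0 0.045;-0.067 -0.002 -0.096 0 0.045;-0.067 -0.002 -0.096 0 0.045"

```text
time: 7.88
position: [0.497, 0.1044, 0.1614]
tool_rot: [0.03, 1.0, 0.0, 0.005]
ft_force: [0.8, -0.1, -0.1]
grip_width: 0.0455
grip_force: 0.0
```

servo_tool:
  moves: "0 0 0.03 0 0.045;0 0 0.055 0 0.045;0 0 0.066 0 0.045;0 0 0.066 0 0.01;0 0 0.066 0 0.01;0 0 0.066 0 0.01;0 0 0.066 0 0.01;0 0 0.066 0 0.01;0 0 0.066 0 0.01"
  grip_force: 12

```text
time: 8.63
position: [0.4903, 0.1052, 0.0951]
tool_rot: [0.03, 1.0, 0.001, 0.001]
ft_force: [0.6, 1.7, 2.3]
grip_width: 0.0213
grip_force: 12.0
```

servo_tool:
  moves: "-0.02 0 0 0 0.01;-0.045 0 0 0 0.01;-0.07 0 0 0 0.01;-0.095 0 0 0 0.01;-0.12 0 0 0 0.01;-0.145 0 0 0 0.01;-0.165 0 0 0 0.01;-0.18 0 0 0 0.01;-0.187 0 0 0 0.01;-0.187 0 0 0 0.01"

```text
time: 9.47
position: [0.6788, 0.0936, 0.0951]
tool_rot: [0.03, 1.0, 0.0, 0.002]
ft_force: [2.0, 2.4, 4.3]
grip_width: 0.0212
grip_force: 12.0
```

servo_tool:
  moves: "-0.004 0 0 0 0.01;-0.008 0 0 0 0.01;-0.01 0 0 0 0.01;-0.01 0 0 0 0.01"

```text
time: 9.8
position: [0.6826, 0.0934, 0.0951]
tool_rot: [0.03, 1.0, 0.0, -0.003]
ft_force: [-4.7, 1.7, 7.0]
grip_width: 0.0213
grip_force: 12.0
```

servo_tool:
  moves: "-0.003 0 0 0 0.01;-0.003 0 0 0 0.01"

```text
time: 9.97
position: [0.6826, 0.0934, 0.0949]
tool_rot: [0.03, 1.0, 0.0, -0.006]
ft_force: [-9.8, 1.9, 11.3]
grip_width: 0.0211
grip_force: 12.0
```

servo_tool:
  moves: "0.004 0 0 0 0.045;0.004 0 0 0 0.045;0.004 0 0 0 0.045;0.004 0 -0.04 0 0.045;0.004 0 -0.08 0 0.045;0.004 0.03 -0.11 0 0.045;0.004 0.07 -0.11 0 0.045;0.004 0.11 -0.11 0 0.045;0.004 0.11 -0.11 0 0.045"

```text
time: 10.72
position: [0.6917, 0.2102, 0.205]
tool_rot: [0.027, 1.0, 0.002, 0.001]
ft_force: [0.1, 0.9, -0.1]
grip_width: 0.0453
grip_force: 0.0
```

Run:
```python
from h import *
o=get_obs();print(o['position'],o['time'])
f=lambda i:np.clip(255*(i/255.)**.6*1.1,0,255).astype(np.uint8)
a=cams.camera('top');w=cams.camera('wrist')
np.save('wm.npy',np.array([0]))
cv2.imwrite('pics/g0.png',np.hstack([cv2.resize(f(a[100:360,90:350]),(400,400)),cv2.resize(f(w),(400,300))[0:300].copy() if 0 else cv2.copyMakeBorder(cv2.resize(f(w),(400,300)),0,100,0,0,0)]))
h=cv2.cvtColor(a,cv2.COLOR_BGR2HSV);m=cv2.inRange(h,(0,70,50),(34,255,255))
_,lab,st,ce=cv2.connectedComponentsWithStats(m)
for i in range(1,len(st)):
    if st[i,4]>25: print(st[i].tolist(),ce[i].round(1),np.median(h[lab==i],0))
```

```text
[0.69172149 0.21019742 0.20497176] 10.7167
[257, 290, 11, 9, 74] [262.1 293.7] [ 11.  163.5 122.5]
[306, 291, 11, 63, 575] [310.7 322.1] [ 26. 166. 163.]
```

View pics/g0.png

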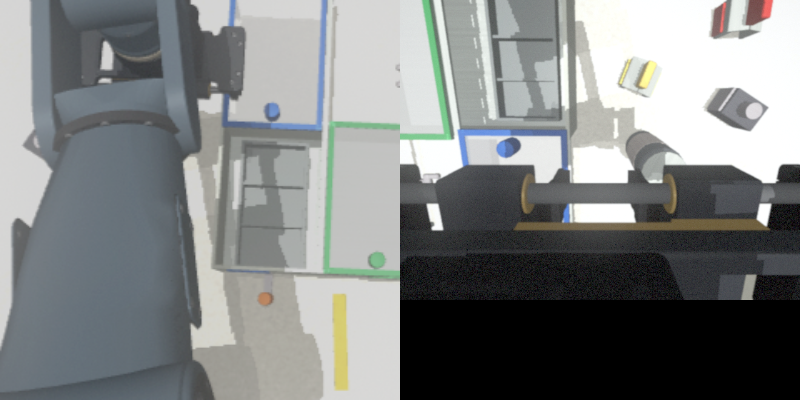

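```bash
cat >> h.py <<'E'
HU={'red':(0,4),'yellow':(20,34),'copper':(5,18)}
def fins(colors,z=.086,n='wrist',amin=60,img=None):
    m0=cams.camera_model(n);a=cams.camera(n) if img is None else img
    h=cv2.cvtColor(a,cv2.COLOR_BGR2HSV)
    for c in colors:
        l,u=HU[c];m=cv2.inRange(h,(l,90,60),(u,255,255))
        if c=='red': m|=cv2.inRange(h,(175,90,60),(180,255,255))
        _,lab,st,ce=cv2.connectedComponentsWithStats(m)
        for i in range(1,len(st)):
            if st[i,4]<amin: continue
            v=h[...,2][lab==i];t=cv2.threshold(v.reshape(-1,1),0,255,cv2.THRESH_OTSU)[0]
            br=((lab==i)&(h[...,2]>t)).astype(np.uint8)
            for nm,k in(('all',lab==i),('bright',br>0)):
                p=np.argwhere(k)[:,::-1].astype(np.float32)
                P=np.array([ray(n,q[0],q[1],z,m0)[:2]*1000 for q in p],np.float32)
                r=cv2.minAreaRect(P);w,hh=r[1];ang=r[2] if w>hh else r[2]+90
                print(c,nm,len(p),p.mean(0).round(0),'rect ctr',np.round(r[0],1),'LxW',np.round(sorted(r[1])[::-1],1),'ridge yaw',round((ang+90)%180-90,1),'mean',P.mean(0).round(1),'V',np.median(h[...,2][k]))
    return a
E
python3 - <<'E'
from h import *
fins(['red','yellow','copper'])
E
```

```text
red all 842 [506.  15.] rect ctr [536.  418.8] LxW [29.3 26.5] ridge yaw 86.7 mean [534.9 418.7] V 64.0
red bright 284 [517.  12.] rect ctr [532.9 428.3] LxW [19.1 10.7] ridge yaw -3.3 mean [532.4 428.4] V 198.0
red all 364 [452.  23.] rect ctr [538.8 368.8] LxW [34.8 12.8] ridge yaw -3.7 mean [538.2 370.9] V 109.0
red bright 161 [454.  24.] rect ctr [538.7 372.9] LxW [34.   3.7] ridge yaw -2.7 mean [539.3 372.8] V 164.0
yellow all 162 [317. 100.] rect ctr [597.2 247. ] LxW [33.8  4.2] ridge yaw -24.3 mean [597.1 247. ] V 176.5
yellow bright 91 [317. 100.] rect ctr [597.  247.3] LxW [32.   2.9] ridge yaw -24.1 mean [597.3 246.9] V 191.0
yellow all 551 [348. 104.] rect ctr [602.5 276.5] LxW [36.4 14.5] ridge yaw -25.3 mean [602.6 276.6] V 218.0
yellow bright 436 [349. 104.] rect ctr [602.3 278.2] LxW [34.7 11.1] ridge yaw -23.8 mean [602.1 278.2] V 220.0
```

Run:
```python
from h import *
a=cv2.imread('pics/top0.png')
g=cv2.cvtColor(a,cv2.COLOR_BGR2GRAY)[135:190,160:215]
c=cv2.HoughCircles(cv2.resize(g,None,fx=4,fy=4,interpolation=2),cv2.HOUGH_GRADIENT,1.5,20,param1=60,param2=20,minRadius=40,maxRadius=75)
for q in c[0][:4]:
    u,v=q[0]/4+160,q[1]/4+135; print(u,v,q[2]/4,ray('top',u,v,.15))
b=cv2.imread('pics/scene0.png');f=lambda i:np.clip(255*(i/255.)**.6*1.1,0,255).astype(np.uint8)
g=cv2.cvtColor(b,cv2.COLOR_BGR2GRAY)[255:320,315:370]
c=cv2.HoughCircles(cv2.resize(g,None,fx=4,fy=4,interpolation=2),cv2.HOUGH_GRADIENT,1.5,20,param1=60,param2=15,minRadius=40,maxRadius=75)
for q in c[0][:4]:
    u,v=q[0]/4+315,q[1]/4+255; print('scene',u,v,q[2]/4,ray('scene',u,v,.15))
print(ray('scene',343,271,.15),ray('top',195,175,.0))
```

```text
190.1875 170.8125 12.7375 [0.68147434 0.25379961 0.15      ]
176.6875 154.6875 12.1375 [0.71735137 0.2831773  0.15      ]
195.8125 173.4375 12.2875 [0.67554028 0.24181855 0.15      ]
186.8125 165.9375 18.5125 [0.69224283 0.26114491 0.15      ]
scene 344.4375 272.0625 13.525 [0.72053608 0.2832048  0.15      ]
scene 338.0625 298.3125 18.1 [0.78008198 0.29230032 0.15      ]
scene 338.0625 303.5625 13.75 [0.79044932 0.29627296 0.15      ]
scene 342.5625 278.0625 16.8625 [0.73487762 0.28458516 0.15      ]
[0.7194864  0.27972446 0.15      ] [0.71093043 0.27349248 0.        ]
```

Run:
```python
from h import *
for i in range(3):
    o=get_obs();print(o['time'],np.round(o['position'],4),np.round(o['joint_velocities'],3)); cams.camera('top')
plan([(.6023,.278,.12,66),(.6023,.278,.042,66)])
```

```text
10.8667 [0.6914 0.2026 0.2033] [-0.033 -0.001  0.009 -0.001  0.001  0.001]
10.9167 [0.6915 0.2016 0.2033] [-0.021 -0.003  0.003  0.005  0.002  0.001]
10.9667 [0.6917 0.2011 0.2034] [-0.013 -0.003 -0.002  0.005  0.003  0.001]
0.0941 0.0714 0.0836 20.4 rows>=4  pos [0.6918 0.2009 0.2036]
0.0000 0.0000 0.0780 -0.0 rows>=2  pos [0.6023 0.278  0.12  ]
```

servo_tool:
  moves: "0.03 0.024 0.02 7 0.04;0.06 0.048 0.05 14 0.04;0.094 0.0715 0.07 20.4 0.04;0.094 0.0715 0.084 20.4 0.04;0.094 0.0715 0.084 20.4 0.04;0.094 0.0715 0.084 20.4 0.04;0.094 0.0715 0.084 20.4 0.04"
  grip_force: 25

```text
time: 11.6
position: [0.605, 0.2785, 0.1214]
tool_rot: [0.207, 0.978, 0.0, 0.002]
ft_force: [0.5, -0.5, 0.8]
grip_width: 0.0403
grip_force: 0.0
```

Run:
```python
from h import *
plan([(.6023,.278,.042,66)])
fins(['yellow'])
```

```text
0.0023 -0.0015 0.0794 0.1 rows>=2  pos [0.605  0.2785 0.1214]
yellow all 110 [248. 202.] rect ctr [581.2 264.8] LxW [32.6  1.5] ridge yaw -25.3 mean [582.7 264.1] V 124.5
yellow bright 80 [248. 202.] rect ctr [582.1 264. ] LxW [30.4  0.8] ridge yaw -25.4 mean [581.9 264.1] V 126.0
yellow all 105 [304. 201.] rect ctr [599.2 303.3] LxW [31.1  2. ] ridge yaw -24.6 mean [598.7 303.4] V 128.0
yellow bright 66 [304. 200.] rect ctr [599.6 303.4] LxW [30.3  1.3] ridge yaw -24.8 mean [598.3 304. ] V 129.5
yellow all 735 [275. 213.] rect ctr [599.5 279.5] LxW [38.9 11.5] ridge yaw -24.5 mean [599.1 279.6] V 124.0
yellow bright 583 [275. 217.] rect ctr [601.9 278.4] LxW [33.5 10.2] ridge yaw -24.0 mean [601.5 278.5] V 126.0
```

Consistent (602, 278.5), yaw −24. Descend and grip.

servo_tool:
  moves: "0.001 0 0.02 0 0.04;0.001 0 0.04 0 0.04;0.001 0 0.06 0 0.04;0.001 0 0.07 0 0.04;0.001 0 0.078 0 0.04;0.001 0 0.078 0 0.04;0.001 0 0.078 0 0.04"

```text
time: 12.23
position: [0.6025, 0.2798, 0.0428]
tool_rot: [0.207, 0.978, 0.0, 0.001]
ft_force: [-0.3, 0.1, 0.3]
grip_width: 0.0394
grip_force: 0.0
```

servo_tool:
  moves: "0 0 0 0 0.005;0 0 0 0 0.005;0 0 0 0 0.005;0 0 0 0 0.005;0 0 0 0 0.005;0 0 0 0 0.005;0 0 0 0 0.005"

```text
time: 12.82
position: [0.6013, 0.2799, 0.0424]
tool_rot: [0.207, 0.978, -0.0, 0.0]
ft_force: [-0.6, -1.1, 1.7]
grip_width: 0.0117
grip_force: 24.9
```

servo_tool:
  moves: "0 0 -0.02 0 0.005;0 0 -0.05 0 0.005;0 0 -0.09 0 0.005;0 0 -0.13 0 0.005;0 0 -0.15 0 0.005;0 0 -0.15 0 0.005;0 0 -0.15 0 0.005"

```text
time: 13.4
position: [0.6017, 0.2802, 0.1931]
tool_rot: [0.207, 0.978, 0.001, 0.001]
ft_force: [-0.3, -0.3, -1.7]
grip_width: 0.0115
grip_force: 24.9
```

Run:
```python
from h import *
c,s=np.cos(YAW),np.sin(YAW)
for v in(220.9,247.6):
    p=ray('top',269,v,.021)[:2]-HC; print(c*p[0]+s*p[1],-s*p[0]+c*p[1])
b=hw(.056,.0735);print(b,hw(-.006,.0735),hw(-.068,.0735))
plan([(*b,.20,86.5),(*b,.12,86.5)])
```

```text
0.021945249095152726 0.0703789226993871
-0.04063490278821242 0.0672445521394222
[0.62558262 0.09474419] [0.56369826 0.0985292 ] [0.5018139  0.10231421]
-0.0968 -0.1600 -0.0069 -20.4 rows>=5  pos [0.6017 0.2802 0.1931]
0.0000 0.0000 0.0800 -0.0 rows>=2  pos [0.6256 0.0947 0.2   ]
```

servo_tool:
  moves: "-0.02 -0.035 -0.007 -5 0.005;-0.045 -0.07 -0.007 -11 0.005;-0.07 -0.115 -0.007 -17 0.005;-0.09 -0.15 -0.007 -20.4 0.005;-0.097 -0.16 -0.007 -20.4 0.005;-0.097 -0.16 -0.007 -20.4 0.005;-0.097 -0.16 -0.007 -20.4 0.005;-0.097 -0.16 -0.007 -20.4 0.005"

```text
time: 14.07
position: [0.6238, 0.0951, 0.1968]
tool_rot: [0.03, 1.0, 0.0, -0.002]
ft_force: [0.7, 0.5, -1.0]
grip_width: 0.0118
grip_force: 25.0
```

Run:
```python
from h import *
w=cv2.cvtColor(cams.camera('wrist'),cv2.COLOR_BGR2GRAY);cv2.imwrite('pics/t1.png',w)
xs=np.arange(-.105,.03,.002)
for z,yy in((.021,[.05,.06,.0735,.085,.095]),):
    prof=[]
    for x in xs:
        v=[]
        for y in yy:
            u=proj('wrist',[*hw(x,y),z]); 
            v.append(int(w[int(round(u[1])),int(round(u[0]))]) if 0<=u[1]<420 else -1)
        print(int(round(x*1000)),v,int(u[1]))
plan([(*hw(.056,.0735),.12,86.5)])
```

```text
-105 [79, 77, 79, 135, 134] 45
-103 [73, 73, 75, 132, 135] 47
-101 [58, 59, 64, 100, 102] 49
-99 [40, 41, 42, 43, 42] 51
-97 [41, 41, 39, 44, 45] 53
-95 [49, 46, 54, 67, 70] 55
-93 [73, 72, 74, 131, 129] 57
-91 [77, 72, 78, 134, 136] 59
-89 [76, 74, 75, 135, 134] 61
-87 [73, 76, 74, 136, 136] 63
-85 [76, 73, 80, 134, 137] 65
-83 [76, 72, 74, 138, 135] 67
-81 [75, 77, 71, 136, 136] 69
-79 [76, 76, 74, 137, 138] 71
-77 [77, 75, 74, 137, 140] 73
-75 [75, 79, 83, 152, 151] 75
-73 [72, 90, 90, 155, 151] 77
-71 [74, 91, 87, 152, 155] 79
-69 [73, 90, 91, 154, 154] 81
-67 [76, 89, 84, 153, 153] 82
-65 [75, 89, 91, 154, 154] 84
-63 [79, 91, 89, 153, 158] 86
-61 [78, 90, 89, 155, 154] 88
-59 [96, 92, 93, 156, 155] 90
-57 [130, 93, 89, 155, 155] 92
-55 [136, 99, 92, 156, 156] 94
-53 [139, 104, 94, 157, 158] 96
-51 [138, 100, 89, 156, 157] 98
-49 [141, 103, 92, 154, 160] 99
-47 [141, 100, 92, 155, 157] 101
-45 [138, 99, 90, 156, 158] 103
-43 [139, 103, 91, 158, 157] 105
-41 [140, 105, 89, 159, 156] 107
-39 [139, 134, 93, 132, 158] 109
-37 [137, 148, 91, 122, 155] 110
-35 [85, 95, 68, 83, 100] 11
[... 353 characters left out ...]
2, 157] 132
-11 [141, 151, 89, 154, 158] 134
-9 [135, 151, 82, 148, 146] 136
-7 [139, 138, 76, 136, 140] 137
-5 [137, 138, 74, 133, 143] 139
-3 [136, 134, 75, 133, 137] 141
-1 [138, 138, 74, 133, 139] 143
1 [141, 135, 73, 113, 141] 144
3 [139, 123, 74, 109, 138] 146
5 [121, 87, 72, 110, 142] 148
7 [73, 70, 73, 105, 138] 150
9 [70, 74, 73, 80, 141] 151
11 [72, 73, 70, 71, 140] 153
13 [73, 74, 73, 70, 138] 155
15 [69, 71, 72, 72, 124] 156
17 [72, 71, 70, 71, 72] 158
19 [71, 69, 69, 68, 66] 160
21 [69, 68, 73, 67, 72] 161
23 [51, 50, 53, 52, 54] 163
25 [56, 58, 56, 55, 58] 165
27 [72, 69, 67, 68, 69] 167
29 [70, 69, 68, 70, 118] 168
-0.0016 -0.0008 0.0774 0.1 rows>=2  pos [0.6241 0.0957 0.1974]
```

servo_tool:
  moves: "-0.001 -0.001 0.035 0 0.005;-0.001 -0.001 0.07 0 0.005;-0.001 -0.001 0.1 0 0.005;-0.001 -0.001 0.12 0 0.005;-0.001 -0.001 0.135 0 0.005;-0.001 -0.001 0.141 0 0.005;-0.001 -0.001 0.144 0 0.005;-0.001 -0.001 0.144 0 0.005"

```text
time: 14.78
position: [0.6261, 0.0945, 0.0548]
tool_rot: [0.029, 1.0, 0.0, -0.0]
ft_force: [-0.4, -0.2, -1.0]
grip_width: 0.0122
grip_force: 25.0
```

servo_tool:
  moves: "0 0 0.002 0 0.005;0 0 0.002 0 0.04;0 0 0.002 0 0.04;0 0 0.002 0 0.04;0 0 0.002 0 0.04;0 0 0.002 0 0.04"

```text
time: 15.28
position: [0.6268, 0.0933, 0.0538]
tool_rot: [0.03, 1.0, 0.0, 0.001]
ft_force: [0.1, -0.5, 0.4]
grip_width: 0.0358
grip_force: 0.0
```

servo_tool:
  moves: "0 0 -0.03 0 0.04;0 0 -0.07 0 0.04;0 0 -0.11 0 0.04;0 0 -0.146 0 0.04;0 0.04 -0.146 0 0.04;0 0.08 -0.146 0 0.04;0 0.12 -0.146 0 0.04;0 0.16 -0.146 0 0.04;0 0.2 -0.146 0 0.04;0 0.24 -0.146 0 0.04"

```text
time: 16.12
position: [0.6406, 0.3347, 0.1995]
tool_rot: [0.03, 1.0, 0.0, 0.0]
ft_force: [0.2, -0.2, -0.0]
grip_width: 0.0399
grip_force: 0.0
```

servo_tool:
  moves: "0.02 0.09 0 0 0.04;0.02 0.09 0 0 0.04;0.02 0.09 0 0 0.04;0.02 0.09 0 0 0.04;0.02 0.09 0 0 0.04"

```text
time: 16.53
position: [0.6259, 0.4239, 0.1988]
tool_rot: [0.029, 1.0, -0.001, -0.0]
ft_force: [-0.2, 0.3, -0.2]
grip_width: 0.0399
grip_force: 0.0
```

Run:
```python
from h import *
a=fins(['red','copper']);cv2.imwrite('pics/w3.png',a)
plan([(.53,.428,.2,86.5)])
```

```text
red all 486 [277.  94.] rect ctr [524.8 428.8] LxW [35.3 10.4] ridge yaw -3.4 mean [524.6 428.9] V 178.0
red bright 414 [277.  93.] rect ctr [523.9 429.4] LxW [33.5  9.5] ridge yaw -3.4 mean [523.6 429.5] V 179.0
red all 82 [301.  98.] rect ctr [531.  451.6] LxW [32.9  1.9] ridge yaw -2.5 mean [530.  451.3] V 179.0
red bright 51 [301.  99.] rect ctr [530.6 451.5] LxW [32.   1.4] ridge yaw -4.5 mean [530.2 451.6] V 180.0
red all 79 [253. 100.] rect ctr [528.7 406.4] LxW [32.1  1.9] ridge yaw -4.5 mean [528.6 406.5] V 148.0
red bright 42 [253.  92.] rect ctr [521.1 407.1] LxW [16.7  1.9] ridge yaw -4.6 mean [521.4 406.6] V 160.0
copper all 343 [101.  13.] rect ctr [448.3 277.9] LxW [22.9 10.5] ridge yaw -11.6 mean [448.1 277.8] V 88.0
copper bright 279 [100.  12.] rect ctr [447.6 277.2] LxW [21.3  8.8] ridge yaw -11.6 mean [447.4 277.1] V 90.0
copper all 186 [155.  32.] rect ctr [465.8 323.4] LxW [33.8  4. ] ridge yaw -14.2 mean [465.7 323.4] V 83.5
copper bright 103 [155.  32.] rect ctr [465.6 323.3] LxW [32.2  2.5] ridge yaw -14.4 mean [465.8 323.2] V 90.0
0.0965 -0.0005 -0.0010 0.0 rows>=3  pos [0.6264 0.4227 0.199 ]
```

servo_tool:
  moves: "0.035 0 0.02 0 0.04;0.07 0 0.04 0 0.04;0.102 0 0.06 0 0.04;0.102 0 0.085 0 0.04;0.102 0 0.11 0 0.04;0.102 0 0.13 0 0.04;0.102 0 0.145 0 0.04;0.102 0 0.152 0 0.04;0.102 0 0.157 0 0.04;0.102 0 0.157 0 0.04"

```text
time: 17.42
position: [0.525, 0.4287, 0.0417]
tool_rot: [0.031, 1.0, -0.0, -0.0]
ft_force: [0.4, -0.5, -0.1]
grip_width: 0.04
grip_force: 0.0
```

servo_tool:
  moves: "0 0 0 0 0.005;0 0 0 0 0.005;0 0 0 0 0.005;0 0 0 0 0.005;0 0 0 0 0.005;0 0 0 0 0.005;0 0 0 0 0.005"

```text
time: 18.0
position: [0.5245, 0.4302, 0.0425]
tool_rot: [0.03, 1.0, -0.0, 0.0]
ft_force: [0.6, -1.1, 2.0]
grip_width: 0.0118
grip_force: 24.9
```

servo_tool:
  moves: "0 0 -0.02 0 0.005;0 0 -0.05 0 0.005;0 0 -0.09 0 0.005;0 0 -0.13 0 0.005;0 0 -0.155 0 0.005;0 0 -0.155 0 0.005;0 0 -0.155 0 0.005"

```text
time: 18.58
position: [0.5249, 0.4307, 0.1985]
tool_rot: [0.03, 1.0, 0.001, 0.001]
ft_force: [-0.3, -0.1, -3.2]
grip_width: 0.0122
grip_force: 24.9
```

Run:
```python
from h import *
b=hw(-.006,.0735)
plan([(*b,.20,86.5),(*b,.053,86.5)])
fins(['copper'])
```

```text
-0.0586 -0.3292 -0.0015 0.1 rows>=9  pos [0.5249 0.4307 0.1985]
0.0000 0.0000 0.1470 -0.0 rows>=4  pos [0.5637 0.0985 0.2   ]
copper all 412 [114. 124.] rect ctr [441.6 279.5] LxW [33.9 11.4] ridge yaw -11.1 mean [441.9 279.4] V 150.5
copper bright 229 [113. 130.] rect ctr [446.4 277.6] LxW [23.8  9.5] ridge yaw -11.1 mean [447.4 277. ] V 165.0
copper all 161 [162. 128.] rect ctr [449.5 324.6] LxW [33.4  5.2] ridge yaw -15.3 mean [447.8 325.1] V 105.0
copper bright 63 [163. 121.] rect ctr [441.3 326.3] LxW [15.9  3.4] ridge yaw -13.9 mean [441.4 326.4] V 151.0
```

servo_tool:
  moves: "-0.007 -0.037 0 0 0.005;-0.014 -0.075 0 0 0.005;-0.021 -0.112 0 0 0.005;-0.028 -0.15 0 0 0.005;-0.035 -0.19 0 0 0.005;-0.042 -0.23 0 0 0.005;-0.049 -0.27 0 0 0.005;-0.056 -0.305 0 0 0.005;-0.059 -0.329 0 0 0.005;-0.059 -0.329 0 0 0.005"

```text
time: 19.47
position: [0.5621, 0.0931, 0.194]
tool_rot: [0.033, 0.999, -0.001, -0.003]
ft_force: [0.7, 0.6, -2.8]
grip_width: 0.0117
grip_force: 25.0
```

servo_tool:
  moves: "0 0 0 0 0.005;0 0 0.02 0 0.005;0 0 0.05 0 0.005;0 0 0.08 0 0.005;0 0 0.11 0 0.005;0 0 0.13 0 0.005;0 0 0.14 0 0.005;0 0 0.142 0 0.005;0 0 0.142 0 0.005"

```text
time: 20.22
position: [0.5627, 0.0994, 0.0541]
tool_rot: [0.029, 1.0, 0.0, -0.001]
ft_force: [0.6, -0.4, -2.0]
grip_width: 0.0115
grip_force: 25.0
```

servo_tool:
  moves: "0 0 0.003 0 0.005;0 0 0.003 0 0.005;0 0 0.003 0 0.04;0 0 0.003 0 0.04;0 0 0.003 0 0.04;0 0 0.003 0 0.04;0 0 0.003 0 0.04"

```text
time: 20.8
position: [0.5637, 0.0982, 0.0524]
tool_rot: [0.03, 1.0, -0.0, 0.0]
ft_force: [0.8, -0.1, -0.4]
grip_width: 0.0355
grip_force: 0.0
```

servo_tool:
  moves: "0 0 -0.03 0 0.04;0 0 -0.07 0 0.04;0 0 -0.11 0 0.04;0 0 -0.147 0 0.04;0 0.04 -0.147 0 0.04;0 0.08 -0.147 0 0.04;0 0.12 -0.147 0 0.04;0 0.16 -0.147 0 0.04;0 0.18 -0.147 0 0.04;0 0.18 -0.147 0 0.04"

```text
time: 21.63
position: [0.5741, 0.2826, 0.1992]
tool_rot: [0.028, 1.0, 0.001, 0.001]
ft_force: [-0.5, 0.0, -0.5]
grip_width: 0.0399
grip_force: 0.0
```

Run:
```python
from h import *
a=fins(['copper'])
cv2.imwrite('pics/w4.png',a)
plan([(.444,.279,.042,76)])
```

```text
copper all 1341 [75. 50.] rect ctr [427.4 109.3] LxW [68.3 18.3] ridge yaw 61.8 mean [424.9 107.4] V 81.0
copper bright 377 [51. 40.] rect ctr [415.6  87.3] LxW [18.3 18.2] ridge yaw -27.2 mean [415.6  87.3] V 195.0
copper all 523 [265.  59.] rect ctr [442.5 278.8] LxW [35.4 11.6] ridge yaw -14.4 mean [442.4 278.8] V 183.0
copper bright 394 [265.  58.] rect ctr [441.5 278.7] LxW [33.6  9.4] ridge yaw -14.5 mean [441.5 278.8] V 189.0
copper all 100 [290.  75.] rect ctr [458.  300.8] LxW [33.4  2.4] ridge yaw -14.1 mean [457.3 300.9] V 201.0
copper bright 99 [290.  75.] rect ctr [457.6 300.9] LxW [32.6  2.4] ridge yaw -14.1 mean [457.2 301. ] V 201.0
0.1296 -0.0083 0.1569 10.8 rows>=5  pos [0.5739 0.28   0.1989]
```

servo_tool:
  moves: "0.035 -0.002 0.02 4 0.04;0.07 -0.004 0.04 8 0.04;0.105 -0.006 0.06 10.9 0.04;0.131 -0.008 0.085 10.9 0.04;0.131 -0.008 0.11 10.9 0.04;0.131 -0.008 0.13 10.9 0.04;0.131 -0.008 0.145 10.9 0.04;0.131 -0.008 0.152 10.9 0.04;0.131 -0.008 0.157 10.9 0.04;0.131 -0.008 0.157 10.9 0.04"

```text
time: 22.52
position: [0.4431, 0.2769, 0.0417]
tool_rot: [0.125, 0.992, -0.0, -0.001]
ft_force: [-0.4, 0.7, 0.2]
grip_width: 0.0398
grip_force: 0.0
```

servo_tool:
  moves: "0 0 0 0 0.005;0 0 0 0 0.005;0 0 0 0 0.005;0 0 0 0 0.005;0 0 0 0 0.005;0 0 0 0 0.005;0 0 0 0 0.005"

```text
time: 23.1
position: [0.4433, 0.2777, 0.0425]
tool_rot: [0.125, 0.992, -0.0, 0.0]
ft_force: [0.3, -2.7, 3.2]
grip_width: 0.012
grip_force: 25.0
```

servo_tool:
  moves: "0 0 -0.02 0 0.005;0 0 -0.05 0 0.005;0 0 -0.09 0 0.005;0 0 -0.13 0 0.005;0 0 -0.155 0 0.005;0 0 -0.155 0 0.005;0 0 -0.155 0 0.005"

```text
time: 23.68
position: [0.4436, 0.2782, 0.1982]
tool_rot: [0.125, 0.992, 0.001, 0.001]
ft_force: [-0.1, 0.6, -3.2]
grip_width: 0.0119
grip_force: 25.0
```

Run:
```python
from h import *
b=hw(-.068,.0735)
plan([(*b,.20,86.5),(*b,.053,86.5)])
```

```text
-0.1000 -0.1559 -0.0018 -10.8 rows>=5  pos [0.4436 0.2782 0.1982]
0.0000 0.0000 0.1470 -0.0 rows>=4  pos [0.5018 0.1023 0.2   ]
```

servo_tool:
  moves: "-0.02 -0.03 0 -3 0.005;-0.045 -0.06 0 -6 0.005;-0.07 -0.1 0 -9 0.005;-0.09 -0.14 0 -10.8 0.005;-0.1 -0.156 0 -10.8 0.005;-0.1 -0.156 0 -10.8 0.005;-0.1 -0.156 0 -10.8 0.005"

```text
time: 24.27
position: [0.4999, 0.1006, 0.1947]
tool_rot: [0.033, 0.999, 0.0, -0.003]
ft_force: [-1.5, 0.6, -1.8]
grip_width: 0.0119
grip_force: 25.0
```

servo_tool:
  moves: "0 0 0 0 0.005;0 0 0.02 0 0.005;0 0 0.05 0 0.005;0 0 0.08 0 0.005;0 0 0.11 0 0.005;0 0 0.13 0 0.005;0 0 0.14 0 0.005;0 0 0.142 0 0.005;0 0 0.142 0 0.005"

```text
time: 25.02
position: [0.5002, 0.1031, 0.0546]
tool_rot: [0.03, 1.0, 0.0, -0.001]
ft_force: [0.1, -0.7, -1.8]
grip_width: 0.0117
grip_force: 25.0
```

servo_tool:
  moves: "0 0 0.003 0 0.005;0 0 0.003 0 0.005;0 0 0.003 0 0.04;0 0 0.003 0 0.04;0 0 0.003 0 0.04;0 0 0.003 0 0.04;0 0 0.003 0 0.04"

```text
time: 25.6
position: [0.5015, 0.1018, 0.0523]
tool_rot: [0.031, 1.0, -0.0, 0.0]
ft_force: [0.0, 0.7, -0.8]
grip_width: 0.0355
grip_force: 0.0
```

servo_tool:
  moves: "0 0 -0.03 0 0.04;0 0 -0.07 0 0.04;0 0 -0.11 0 0.04;0 0 -0.147 0 0.04;-0.04 0.04 -0.147 0 0.04;-0.08 0.08 -0.147 0 0.04;-0.12 0.12 -0.147 0 0.04;-0.16 0.14 -0.147 0 0.04;-0.18 0.14 -0.147 0 0.04;-0.18 0.14 -0.147 0 0.04"

```text
time: 26.43
position: [0.6932, 0.2327, 0.1988]
tool_rot: [0.03, 1.0, 0.001, 0.002]
ft_force: [0.4, 0.0, 0.8]
grip_width: 0.0398
grip_force: 0.0
```

Run:
```python
from h import *
f=lambda i:np.clip(255*(i/255.)**.6*1.1,0,255).astype(np.uint8)
a=cams.camera('top');w=cams.camera('wrist');s=cams.camera('scene')
cv2.imwrite('pics/g1.png',np.hstack([cv2.resize(f(w[0:200,0:420]),(400,190)),cv2.resize(f(s[120:310,170:370]),(400,380))[:190*2][0:190]]) if 0 else np.vstack([cv2.resize(f(w[0:220]),(760,299)),np.hstack([cv2.resize(f(s[130:280,180:370]),(380,300)),cv2.resize(f(a[150:300,200:390]),(380,300))])]))
o=get_obs();print(o['position'],o['ft_force'])
```

```text
[0.69030591 0.2308683  0.19770406] [-1.25746302  0.07139533 -0.45305638]
```

View pics/g1.png

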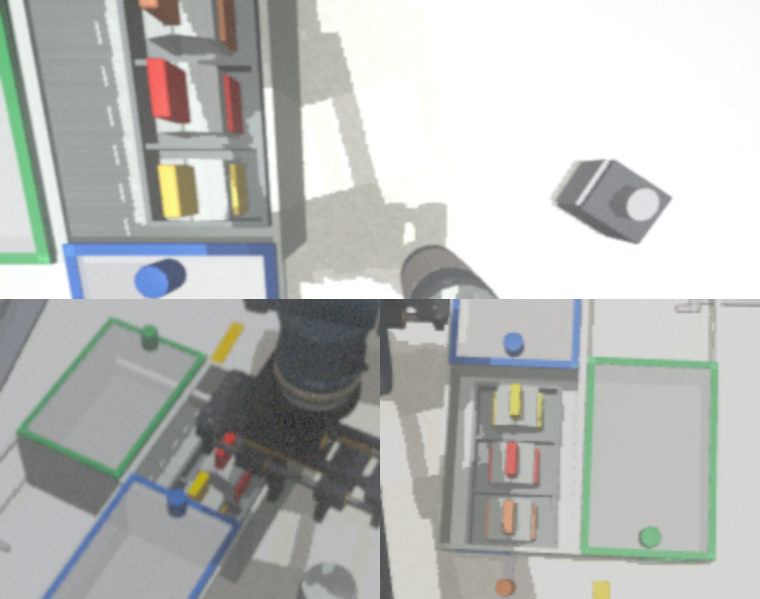

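servo_tool:
  moves: "0 -0.035 0 0 0.045;0 -0.07 0 0 0.045;0 -0.105 0 0 0.045;0 -0.138 0 0 0.045;0 -0.138 0 0 0.045;0 -0.138 0.03 0 0.045;0 -0.138 0.06 0 0.045;0 -0.138 0.09 0 0.045;0 -0.138 0.103 0 0.045;0 -0.138 0.103 0 0.045"
  grip_force: 12

```text
time: 27.42
position: [0.6768, 0.0927, 0.0923]
tool_rot: [0.031, 1.0, 0.0, -0.005]
ft_force: [-1.1, 0.7, 0.2]
grip_width: 0.045
grip_force: 0.0
```

servo_tool:
  moves: "0 0 0 0 0.01;0 0 0 0 0.01;0 0 0 0 0.01;0 0 0 0 0.01;0 0 0 0 0.01;0 0 0 0 0.01"

```text
time: 27.92
position: [0.6823, 0.0935, 0.098]
tool_rot: [0.031, 1.0, 0.001, 0.002]
ft_force: [-0.5, 1.7, 4.8]
grip_width: 0.0213
grip_force: 12.0
```

servo_tool:
  moves: "0.015 0 0 0 0.01;0.035 0 0 0 0.01;0.06 0 0 0 0.01;0.085 0 0 0 0.01;0.11 0 0 0 0.01;0.135 0 0 0 0.01;0.16 0 0 0 0.01;0.18 0 0 0 0.01;0.194 0 0 0 0.01;0.194 0 0 0 0.01"

```text
time: 28.75
position: [0.4853, 0.1055, 0.0978]
tool_rot: [0.031, 1.0, 0.0, -0.0]
ft_force: [-1.6, 1.5, 7.1]
grip_width: 0.0216
grip_force: 12.0
```

servo_tool:
  moves: "0.004 0 0 0 0.01;0.008 0 0 0 0.01;0.01 0 0 0 0.01;0.01 0 0 0 0.01"

```text
time: 29.08
position: [0.4829, 0.1057, 0.0979]
tool_rot: [0.031, 0.999, 0.0, 0.006]
ft_force: [5.1, 2.9, 3.7]
grip_width: 0.0211
grip_force: 12.0
```

servo_tool:
  moves: "0.003 0 0 0 0.01;0.003 0 0 0 0.01;0.003 0 0 0 0.01"

```text
time: 29.33
position: [0.483, 0.1057, 0.0979]
tool_rot: [0.031, 0.999, 0.001, 0.009]
ft_force: [9.7, 2.9, -0.8]
grip_width: 0.0213
grip_force: 12.0
```

servo_tool:
  moves: "-0.006 0 0 0 0.045;-0.006 0 0 0 0.045;-0.006 0 0 0 0.045;-0.006 0 -0.03 0 0.045;-0.006 0 -0.06 0 0.045;-0.006 0 -0.06 0 0.045"

```text
time: 29.83
position: [0.4827, 0.1051, 0.1599]
tool_rot: [0.031, 1.0, -0.0, 0.003]
ft_force: [1.7, 0.2, -0.6]
grip_width: 0.0441
grip_force: 0.0
```

Run:
```python
from h import *
plan([(.422,.107,.155,86.5),(.422,.107,.064,86.5)])
```

```text
0.0607 -0.0018 0.0049 -0.0 rows>=2  pos [0.4827 0.1051 0.1599]
0.0000 0.0000 0.0910 -0.0 rows>=3  pos [0.422 0.107 0.155]
```

servo_tool:
  moves: "0.03 -0.001 0 0 0.045;0.06 -0.002 0 0 0.045;0.06 -0.002 0 0 0.045;0.06 -0.002 0.03 0 0.045;0.06 -0.002 0.06 0 0.045;0.06 -0.002 0.08 0 0.045;0.06 -0.002 0.095 0 0.045;0.06 -0.002 0.095 0 0.045"

```text
time: 30.5
position: [0.417, 0.1068, 0.0585]
tool_rot: [0.031, 1.0, -0.0, -0.004]
ft_force: [-0.2, 1.5, 0.5]
grip_width: 0.0448
grip_force: 0.0
```

servo_tool:
  moves: "0 0 0 0 0.01;0 0 0 0 0.01;0 0 0 0 0.01;0 0 0 0 0.01;0 0 0 0 0.01;0 0 0 0 0.01;0 0 0 0 0.01"

```text
time: 31.08
position: [0.421, 0.1069, 0.0618]
tool_rot: [0.031, 1.0, 0.0, 0.001]
ft_force: [-0.6, -0.4, 5.3]
grip_width: 0.0174
grip_force: 12.0
```

servo_tool:
  moves: "0 -0.003 0 0 0.01;0 -0.008 0 0 0.01;0 -0.015 0 0 0.01;0 -0.023 0 0 0.01;0 -0.032 0 0 0.01;0 -0.041 0 0 0.01;0 -0.05 0 0 0.01;0 -0.058 0 0 0.01;0 -0.066 0 0 0.01;0 -0.073 0 0 0.01"

```text
time: 31.92
position: [0.4165, 0.0338, 0.0618]
tool_rot: [0.031, 1.0, 0.0, 0.001]
ft_force: [-1.2, 2.4, 6.4]
grip_width: 0.0176
grip_force: 12.0
```

servo_tool:
  moves: "0 -0.008 0 0 0.01;0 -0.016 0 0 0.01;0 -0.025 0 0 0.01;0 -0.034 0 0 0.01;0 -0.043 0 0 0.01;0 -0.051 0 0 0.01;0 -0.058 0 0 0.01;0 -0.063 0 0 0.01;0 -0.067 0 0 0.01;0 -0.068 0 0 0.01"

```text
time: 32.75
position: [0.4123, -0.0344, 0.0618]
tool_rot: [0.032, 1.0, -0.0, 0.001]
ft_force: [0.1, 1.2, 7.0]
grip_width: 0.0175
grip_force: 12.0
```

servo_tool:
  moves: "0 -0.002 0 0 0.01;0 -0.004 0 0 0.01;0 -0.006 0 0 0.01;0 -0.006 0 0 0.01"

```text
time: 33.08
position: [0.4119, -0.0397, 0.0618]
tool_rot: [0.032, 1.0, 0.0, 0.001]
ft_force: [-0.2, 2.0, 6.7]
grip_width: 0.0175
grip_force: 12.0
```

servo_tool:
  moves: "0 -0.002 0 0 0.01;0 -0.002 0 0 0.01;0 -0.003 0 0 0.01;0 -0.003 0 0 0.01"

```text
time: 33.42
position: [0.4118, -0.0399, 0.0617]
tool_rot: [0.033, 0.999, 0.002, 0.001]
ft_force: [4.4, 16.3, 7.7]
grip_width: 0.0179
grip_force: 12.0
```

servo_tool:
  moves: "0 0.003 0 0 0.045;0 0.003 0 0 0.045;0 0.003 0 0 0.045;0 0.003 -0.04 0 0.045;0 0.003 -0.08 0 0.045;0 0.003 -0.1 0 0.045;-0.03 0.003 -0.1 0 0.045;-0.062 0.003 -0.1 0 0.045;-0.062 0.003 -0.1 0 0.045;-0.062 0.003 -0.1 0 0.045"

```text
time: 34.25
position: [0.4745, -0.0444, 0.1611]
tool_rot: [0.031, 1.0, -0.0, 0.0]
ft_force: [-1.0, 0.2, -0.7]
grip_width: 0.0447
grip_force: 0.0
```

servo_tool:
  moves: "0 0 0.03 0 0.045;0 0 0.055 0 0.045;0 0 0.065 0 0.045;0 0 0.065 0 0.045;0 0 0.065 0 0.01;0 0 0.065 0 0.01;0 0 0.065 0 0.01;0 0 0.065 0 0.01;0 0 0.065 0 0.01;0 0 0.065 0 0.01"

```text
time: 35.08
position: [0.474, -0.046, 0.097]
tool_rot: [0.03, 1.0, -0.002, 0.001]
ft_force: [-2.3, -8.0, 1.0]
grip_width: 0.0216
grip_force: 12.0
```

servo_tool:
  moves: "-0.015 0 0 0 0.01;-0.035 0 0 0 0.01;-0.06 0 0 0 0.01;-0.085 0 0 0 0.01;-0.11 0 0 0 0.01;-0.135 0 0 0 0.01;-0.16 0 0 0 0.01;-0.18 0 0 0 0.01;-0.194 0 0 0 0.01;-0.194 0 0 0 0.01"

```text
time: 35.92
position: [0.6707, -0.0582, 0.0971]
tool_rot: [0.031, 1.0, -0.002, 0.003]
ft_force: [1.6, -6.6, 1.3]
grip_width: 0.0213
grip_force: 12.0
```

servo_tool:
  moves: "-0.004 0 0 0 0.01;-0.008 0 0 0 0.01;-0.01 0 0 0 0.01;-0.01 0 0 0 0.01"

```text
time: 36.25
position: [0.673, -0.0583, 0.097]
tool_rot: [0.031, 1.0, -0.002, -0.004]
ft_force: [-6.7, -5.6, 6.0]
grip_width: 0.0213
grip_force: 12.0
```

servo_tool:
  moves: "-0.003 0 0 0 0.01;-0.003 0 0 0 0.01;0.005 0 0 0 0.045;0.005 0 0 0 0.045;0.005 0 0 0 0.045;0.005 0 -0.04 0 0.045;0.005 0 -0.08 0 0.045;0.005 0 -0.11 0 0.045;0.005 0 -0.11 0 0.045;0.005 0 -0.11 0 0.045"

```text
time: 37.08
position: [0.6736, -0.0555, 0.2089]
tool_rot: [0.031, 1.0, -0.0, 0.003]
ft_force: [-1.2, -0.6, -0.6]
grip_width: 0.0449
grip_force: 0.0
```

Run:
```python
from h import *
f=lambda i:np.clip(255*(i/255.)**.6*1.1,0,255).astype(np.uint8)
o=get_obs();print(o['position'])
a=cams.camera('top');w=cams.camera('wrist');cv2.imwrite('pics/w5.png',w)
fins(['red','yellow','copper'],z=.097,img=w)
t=cv2.imread('pics/top0.png')
cv2.imwrite('pics/b1.png',np.vstack([cv2.resize(f(w[0:220]),(760,299)),np.hstack([cv2.resize(f(a[160:350,260:500]),(379,300)),cv2.resize(f(t[165:345,390:500]),(183,300)),np.zeros((300,198,3),np.uint8)])]))
plan([(*hw(.056,-.0735),.2,86.5)])
```

```text
[ 0.67364638 -0.05554596  0.20894188]
red all 566 [278.  76.] rect ctr [555.  -47.3] LxW [37.3 11.1] ridge yaw -3.6 mean [554.5 -47.3] V 136.0
red bright 165 [278.  87.] rect ctr [564.2 -47.5] LxW [12.1 10.1] ridge yaw -3.6 mean [564.5 -47.7] V 207.0
red all 116 [254.  85.] rect ctr [560.8 -69.8] LxW [33.5  2.6] ridge yaw -3.0 mean [560.9 -69.8] V 148.5
red bright 55 [254.  94.] rect ctr [568.8 -70.4] LxW [15.7  1.9] ridge yaw -4.6 mean [568.8 -70.4] V 185.0
red all 101 [303.  84.] rect ctr [563.2 -25.3] LxW [32.6  2.2] ridge yaw -4.7 mean [562.7 -25.3] V 134.0
red bright 80 [302.  85.] rect ctr [563.1 -25.8] LxW [30.9  1.9] ridge yaw -2.6 mean [563.9 -25.5] V 136.0
yellow all 98 [254. 147.] rect ctr [615.4 -74.2] LxW [32.9  1.9] ridge yaw -4.6 mean [616.2 -74.3] V 171.0
yellow bright 60 [254. 140.] rect ctr [609.2 -73.7] LxW [20.5  1.9] ridge yaw -4.6 mean [610.1 -73.9] V 186.0
yellow all 478 [277. 147.] rect ctr [618.6 -52.3] LxW [34.9 11.6] ridge yaw -3.4 mean [618.2 -52.2] V 207.0
yellow bright 321 [277. 144.] rect ctr [615.8 -52.1] LxW [29.1  9.7] ridge yaw -3.6 mean [615. -52.]
[... 471 characters left out ...]
  22.] rect ctr [508.5 -66.6] LxW [32.1  2.1] ridge yaw -3.1 mean [509.5 -66.7] V 119.0
copper bright 100 [253.  22.] rect ctr [508.1 -66.3] LxW [31.3  1.8] ridge yaw -4.7 mean [509.5 -66.6] V 119.0
copper all 252 [278.   9.] rect ctr [501.1 -43.9] LxW [14.7 10.5] ridge yaw -3.6 mean [500.9 -43.9] V 102.0
copper bright 179 [278.   8.] rect ctr [500.3 -43.9] LxW [13.1  8.7] ridge yaw -3.6 mean [500.  -43.7] V 104.0
copper all 96 [303.  21.] rect ctr [511.2 -22.3] LxW [32.1  1.9] ridge yaw -4.2 mean [511.4 -22.3] V 110.0
copper bright 35 [303.  32.] rect ctr [519.3 -23. ] LxW [11.1  1.8] ridge yaw -2.4 mean [520.  -22.8] V 171.0
0.0545 -0.0001 0.0051 -0.0 rows>=2  pos [ 0.671  -0.0552  0.2051]
```

View pics/b1.png

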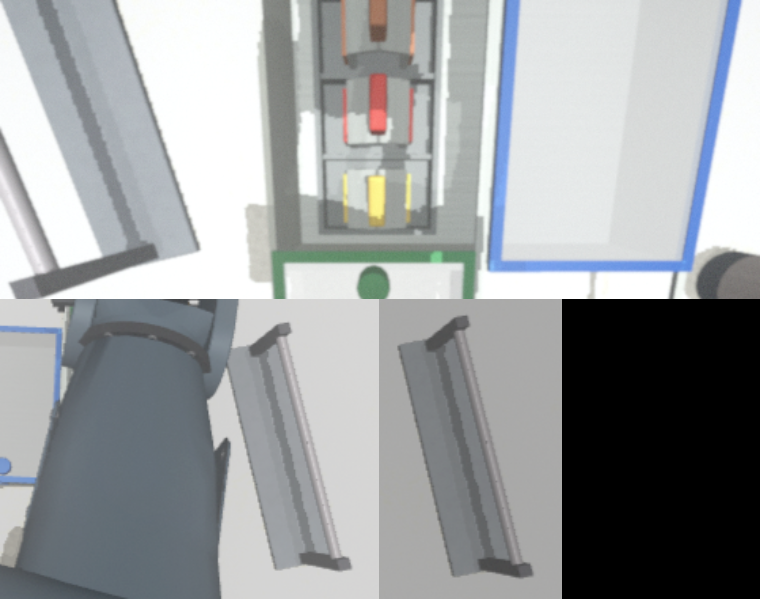

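```bash
cat > bar.py <<'E'
from h import *
def bar(n,img,A,B,m=None,hw_=9):
    """dark-on-light bar between approx pixel ends A,B: centroid of darkness across normal; line at z=.13"""
    g=cv2.cvtColor(img,cv2.COLOR_BGR2GRAY).astype(np.float32);A=np.array(A,float);B=np.array(B,float)
    d=(B-A)/np.linalg.norm(B-A);nn=np.array([-d[1],d[0]]);pts=[]
    s=np.arange(-hw_,hw_+.1,.5)
    for t in np.linspace(.12,.88,60):
        P=A+t*(B-A)+s[:,None]*nn
        v=cv2.remap(g,P[:,0].astype(np.float32)[None],P[:,1].astype(np.float32)[None],1)[0]
        gr=np.gradient(cv2.GaussianBlur(v[None],(0,0),1.5)[0]);
        pts.append((t,s[np.argmin(gr)],s[np.argmax(gr)],v[len(v)//2]))
    return A,d,nn,np.linalg.norm(B-A),np.array(pts)
if __name__=='__main__':
    im=cams.camera('top');
    for n,img,A,B in(('top',im,(438.6,182),(474,323)),('scene',cams.camera('scene'),(186,89),(142,164))):
        A,d,nn,L,p=bar(n,img,A,B)
        print(n,np.round(p[::10],1).tolist())
        for k in(1,2):
            r=np.polyfit(p[:,0],p[:,k],1);res=np.abs(p[:,k]-np.polyval(r,p[:,0]));ok=res<1.5
            r=np.polyfit(p[ok,0],p[ok,k],1)
            E=[A+t*L*d+np.polyval(r,t)*nn for t in(0,1)];print(k,ok.sum(),np.round(E,1).tolist(),[ray(n,*e,.13).round(4).tolist() for e in E])
E
python3 bar.py
```

```text
top [[0.1, -2.0, 6.0, 128.6], [0.2, 2.5, 0.0, 130.8], [0.4, 2.5, 0.0, 130.0], [0.5, 2.5, 5.5, 130.5], [0.6, 2.5, 0.0, 131.7], [0.8, -2.0, 5.5, 128.5]]
1 52 [[436.2, 182.6], [471.6, 323.6]] [[0.6508, -0.2684, 0.13], [0.357, -0.3183, 0.13]]
2 20 [[438.6, 182.0], [474.0, 323.0]] [[0.652, -0.2737, 0.13], [0.3581, -0.3233, 0.13]]
scene [[0.1, 5.0, -6.0, 32.3], [0.2, -6.0, 4.0, 43.5], [0.4, -6.5, 6.0, 30.9], [0.5, -2.0, 7.5, 32.3], [0.6, -3.5, -0.5, 36.4], [0.8, -2.0, 4.0, 74.0]]
1 12 [[188.5, 90.5], [143.9, 165.1]] [[0.3581, -0.3092, 0.13], [0.6396, -0.2639, 0.13]]
2 19 [[178.2, 84.4], [144.1, 165.3]] [[0.3482, -0.3492, 0.13], [0.6397, -0.2632, 0.13]]
```

Run:
```python
from h import *
for n,A,B in(('top',(438.6,182),(474,323)),('scene',(186,89),(142,164))):
    img=cams.camera(n)
    g=cv2.cvtColor(img,cv2.COLOR_BGR2GRAY).astype(np.float32);h=cv2.cvtColor(img,cv2.COLOR_BGR2HSV)[...,0].astype(np.float32)
    A=np.array(A,float);B=np.array(B,float);d=(B-A)/np.linalg.norm(B-A);nn=np.array([-d[1],d[0]]);s=np.arange(-12,12.1,1)
    for t in(.2,.4,.6,.8):
        # average along 8px
        V=0
        for e in range(-4,5):
            P=A+t*(B-A)+e*d+s[:,None]*nn
            V=V+cv2.remap(g,P[:,0].astype(np.float32)[None],P[:,1].astype(np.float32)[None],1)[0]/9
        print(n,t,V.round(0).astype(int).tolist())
```

```text
top 0.2 [162, 162, 162, 162, 162, 162, 162, 162, 162, 158, 136, 118, 130, 142, 125, 105, 88, 83, 98, 101, 101, 100, 100, 100, 97]
top 0.4 [162, 162, 162, 162, 162, 162, 162, 162, 162, 157, 136, 118, 131, 144, 127, 105, 88, 83, 99, 101, 101, 100, 100, 101, 99]
top 0.6 [162, 162, 162, 162, 162, 162, 162, 162, 162, 157, 133, 117, 132, 145, 127, 105, 88, 82, 98, 101, 101, 101, 101, 101, 101]
top 0.8 [162, 162, 162, 162, 162, 162, 162, 161, 161, 156, 131, 118, 132, 146, 127, 105, 88, 82, 98, 102, 102, 102, 102, 102, 100]
scene 0.2 [33, 33, 33, 34, 33, 33, 33, 31, 33, 34, 32, 32, 33, 33, 35, 37, 42, 51, 60, 72, 82, 92, 106, 118, 123]
scene 0.4 [27, 26, 25, 27, 28, 28, 28, 28, 29, 29, 29, 30, 30, 30, 31, 30, 32, 41, 69, 105, 122, 124, 123, 125, 123]
scene 0.6 [43, 47, 42, 33, 29, 29, 30, 30, 32, 33, 33, 35, 35, 37, 36, 37, 38, 39, 40, 42, 45, 61, 91, 116, 123]
scene 0.8 [73, 72, 73, 78, 95, 111, 112, 110, 111, 110, 93, 69, 75, 86, 94, 96, 107, 121, 124, 125, 125, 126, 125, 125, 125]
```

Run:
```python
from h import *
u=np.array([.986,.167]);M=np.array([.5043,-.2952])
print(M+.085*u,M-.085*u)
plan([(.6178,-.053,.12,86.5),(.6178,-.053,.053,86.5)])
for X,p in(((.6178,-.053),.085),((.5547,-.0482),0),((.4925,-.0449),-.085)):
    b=M+p*u
    plan([(*X,.24,86.5),(*b,.24,99.6),(*b,.13,99.6),(*b,.24,99.6)],start=(*X,.053,86.5))
```

```text
[ 0.58811  -0.281005] [ 0.42049  -0.309395]
0.0531 -0.0007 0.0842 -0.1 rows>=3  pos [ 0.6708 -0.0556  0.2042]
0.0000 0.0000 0.0670 -0.0 rows>=2  pos [ 0.6178 -0.053   0.12  ]
0.0000 0.0000 -0.1870 -0.0 rows>=5  pos [ 0.6178 -0.053   0.053 ]
0.0157 -0.2294 -0.0000 -13.1 rows>=6  pos [ 0.6178 -0.053   0.24  ]
0.0000 0.0000 0.1100 -0.0 rows>=3  pos [ 0.5881 -0.281   0.24  ]
0.0000 0.0000 -0.1100 -0.0 rows>=3  pos [ 0.5881 -0.281   0.13  ]
0.0000 0.0000 -0.1870 -0.0 rows>=5  pos [ 0.5547 -0.0482  0.053 ]
0.0352 -0.2496 -0.0000 -13.1 rows>=7  pos [ 0.5547 -0.0482  0.24  ]
0.0000 0.0000 0.1100 -0.0 rows>=3  pos [ 0.5043 -0.2952  0.24  ]
0.0000 0.0000 -0.1100 -0.0 rows>=3  pos [ 0.5043 -0.2952  0.13  ]
0.0000 0.0000 -0.1870 -0.0 rows>=5  pos [ 0.4925 -0.0449  0.053 ]
0.0557 -0.2684 -0.0000 -13.1 rows>=7  pos [ 0.4925 -0.0449  0.24  ]
0.0000 0.0000 0.1100 -0.0 rows>=3  pos [ 0.4205 -0.3094  0.24  ]
0.0000 0.0000 -0.1100 -0.0 rows>=3  pos [ 0.4205 -0.3094  0.13  ]
```

servo_tool:
  moves: "0.03 0 0.03 0 0.04;0.053 0 0.05 0 0.04;0.053 0 0.07 0 0.04;0.053 0 0.09 0 0.04;0.053 0 0.11 0 0.04;0.053 0 0.13 0 0.04;0.053 0 0.143 0 0.04;0.053 0 0.15 0 0.04;0.053 0 0.151 0 0.04;0.053 0 0.151 0 0.04"
  grip_force: 25

```text
time: 38.22
position: [0.6187, -0.0527, 0.0546]
tool_rot: [0.031, 1.0, 0.0, -0.001]
ft_force: [-0.1, -0.1, -0.1]
grip_width: 0.0398
grip_force: 0.0
```

servo_tool:
  moves: "0 0 0 0 0.005;0 0 0 0 0.005;0 0 0 0 0.005;0 0 0 0 0.005;0 0 0 0 0.005;0 0 0 0 0.005;0 0 0 0 0.005"

```text
time: 38.8
position: [0.6192, -0.0528, 0.0556]
tool_rot: [0.031, 1.0, -0.0, 0.0]
ft_force: [0.1, 0.5, 1.7]
grip_width: 0.0117
grip_force: 25.0
```

servo_tool:
  moves: "0 0 -0.02 0 0.005;0 0 -0.05 0 0.005;0 0 -0.085 0 0.005;0 0 -0.12 0 0.005;0 0 -0.15 0 0.005;0 0 -0.175 0 0.005;0 0 -0.187 0 0.005;0 0 -0.187 0 0.005;0 0 -0.187 0 0.005"

```text
time: 39.55
position: [0.6187, -0.0526, 0.2421]
tool_rot: [0.031, 1.0, -0.0, 0.0]
ft_force: [-1.3, 0.1, -1.9]
grip_width: 0.0119
grip_force: 25.0
```

servo_tool:
  moves: "0.002 -0.03 0 -2 0.005;0.004 -0.065 0 -4 0.005;0.006 -0.1 0 -6 0.005;0.009 -0.135 0 -8 0.005;0.012 -0.17 0 -10 0.005;0.014 -0.2 0 -12 0.005;0.016 -0.222 0 -13.1 0.005;0.016 -0.229 0 -13.1 0.005;0.016 -0.229 0 -13.1 0.005;0.016 -0.229 0 -13.1 0.005"

```text
time: 40.38
position: [0.588, -0.279, 0.2402]
tool_rot: [-0.083, 0.997, 0.002, -0.001]
ft_force: [-1.0, -0.7, -1.6]
grip_width: 0.0116
grip_force: 25.0
```

Run:
```python
from h import *
f=lambda i:np.clip(255*(i/255.)**.6*1.1,0,255).astype(np.uint8)
cams.camera('wrist');cams.camera('top')
o=get_obs();print(o['position'],o['grip_width'])
w=cams.camera('wrist');c=f(w)
u=np.array([.986,.167]);M=np.array([.5043,-.2952])
for t in(-.148,-.085,0): 
    q=proj('wrist',[*(M+t*u),.13]);print(q);cv2.circle(c,tuple(int(v) for v in q),3,(255,0,255),1)
cv2.imwrite('pics/b2.png',c);plan([(*(M+.085*u),.24,99.6)])
```

```text
[ 0.58858425 -0.27821915  0.24119624] 0.011987370961080261
[274.02370327 -76.09959606]
[274.29045831   9.52032059]
[274.60640963 110.93068883]
0.0012 -0.0026 0.0016 0.0 rows>=1  pos [ 0.5888 -0.2782  0.2416]
```

View pics/b2.png

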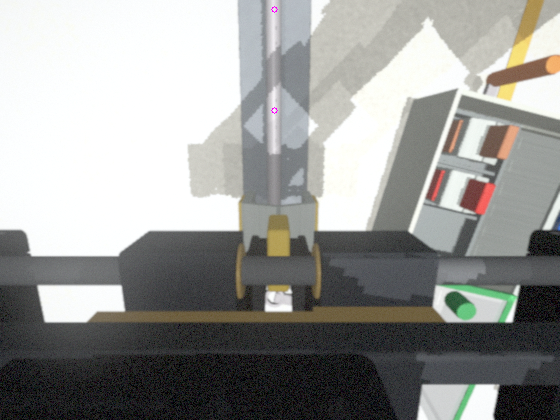

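servo_tool:
  moves: "0 -0.003 0.02 0 0.005;0 -0.003 0.045 0 0.005;0 -0.003 0.07 0 0.005;0 -0.003 0.088 0 0.005;0 -0.003 0.098 0 0.005;0 -0.003 0.103 0 0.005;0 -0.003 0.106 0 0.005;0 -0.003 0.106 0 0.005"

```text
time: 41.2
position: [0.5898, -0.283, 0.1365]
tool_rot: [-0.084, 0.997, -0.0, 0.0]
ft_force: [0.0, 0.8, -2.1]
grip_width: 0.0118
grip_force: 25.0
```

servo_tool:
  moves: "0 0 0.001 0 0.005;0 0 0.002 0 0.005;0 0 0.003 0 0.005;0 0 0.003 0 0.005"

```text
time: 41.53
position: [0.5895, -0.2834, 0.1337]
tool_rot: [-0.083, 0.997, -0.0, 0.0]
ft_force: [0.4, 0.2, -1.9]
grip_width: 0.0118
grip_force: 25.0
```

servo_tool:
  moves: "0 0 0.001 0 0.005;0 0 0.002 0 0.005;0 0 0.002 0 0.005"

```text
time: 41.78
position: [0.5896, -0.2836, 0.1329]
tool_rot: [-0.083, 0.997, -0.001, 0.001]
ft_force: [-1.5, 1.1, 5.4]
grip_width: 0.0119
grip_force: 25.0
```

servo_tool:
  moves: "0 0 0 0 0.015;0 0 0 0 0.025;0 0 0 0 0.04;0 0 0 0 0.04;0 0 0 0 0.04;0 0 -0.02 0 0.04;0 0 -0.05 0 0.04;0 0 -0.085 0 0.04;0 0 -0.085 0 0.04"

```text
time: 42.53
position: [0.5933, -0.2859, 0.2236]
tool_rot: [-0.083, 0.996, -0.005, 0.005]
ft_force: [2.2, -0.5, 0.8]
grip_width: 0.0398
grip_force: 0.0
```

Run:
```python
from h import *
o=get_obs();print(o['position'],o['ft_force'])
fins(['yellow'],z=.174)
s=cams.camera('scene');cv2.imwrite('pics/s2.png',s);fins(['yellow'],z=.174,n='scene',img=s[:,:330].copy(),amin=30)
plan([(.5547,-.0482,.2,86.5),(.5547,-.0482,.055,86.5)])
```

```text
[ 0.59328232 -0.28594102  0.22364608] [ 2.23808141 -0.53386873  0.77598011]
yellow all 551 [545.  39.] rect ctr [ 432.9 -122.4] LxW [30.3 12. ] ridge yaw 0.0 mean [ 435.  -121.9] V 197.0
yellow bright 469 [544.  42.] rect ctr [ 434.9 -122.3] LxW [25.1 11.7] ridge yaw 0.0 mean [ 436.4 -121.9] V 198.0
yellow all 236 [530.  82.] rect ctr [ 462.9 -122.3] LxW [11.8 11.6] ridge yaw -1.3 mean [ 463.6 -121.9] V 202.0
yellow bright 215 [530.  83.] rect ctr [ 463.2 -122.2] LxW [11.4 11.2] ridge yaw 88.7 mean [ 464.  -121.7] V 202.0
yellow all 175 [311. 196.] rect ctr [ 573.4 -262.6] LxW [34.4  3.2] ridge yaw 10.9 mean [ 573.1 -262.7] V 119.0
yellow bright 142 [311. 199.] rect ctr [ 575.  -262.6] LxW [31.2  3. ] ridge yaw 9.4 mean [ 575.2 -262.5] V 120.0
yellow all 764 [279. 208.] rect ctr [ 587.9 -286.1] LxW [39.4 13.1] ridge yaw 9.2 mean [ 587.6 -286.3] V 117.0
yellow bright 549 [277. 211.] rect ctr [ 590.6 -287.1] LxW [34.5 10.7] ridge yaw 9.8 mean [ 590.3 -287.1] V 120.0
yellow all 37 [143. 138.] rect ctr [ 595.3 -284.5] LxW [35.3  8.1] ridge yaw 11.2 mean [ 594.8 -284.5] V 73.0
yellow bright 20 [144. 137.] rect ctr [ 592.5 -286.1] LxW [29.3  6.1] ridge yaw 10.1 mean [ 591.3 -286.3] V 75.5
yellow all 48 [296. 147.] rect ctr [470.1  62.9] LxW [43.9 16.3] ridge yaw -2.1 mean [468.7  63.3] V 73.5
yellow bright 31 [296. 147.] rect ctr [470.6  63.2] LxW [42.8 15.5] ridge yaw -2.1 mean [467.4  63.5] V 74.0
yellow all 35 [290. 157.] rect ctr [502.8  62.6] LxW [24.6 14.3] ridge yaw -31.2 mean [501.6  63.1] V 96.0
yellow bright 21 [290. 158.] rect ctr [505.3  64.2] LxW [23.   8.1] ridge yaw -46.6 mean [504.1  64.4] V 111.0
-0.0040 0.2383 0.0181 13.0 rows>=6  pos [ 0.5903 -0.2839  0.2181]
0.0000 0.0000 0.1450 -0.0 rows>=4  pos [ 0.5547 -0.0482  0.2   ]
```

servo_tool:
  moves: "0 0.03 0 2 0.04;0 0.065 0 4 0.04;0 0.1 0 7 0.04;-0.002 0.135 0 10 0.04;-0.003 0.17 0 13 0.04;-0.004 0.205 0.01 13 0.04;-0.004 0.232 0.018 13 0.04;-0.004 0.238 0.018 13 0.04;-0.004 0.238 0.018 13 0.04;-0.004 0.238 0.018 13 0.04"

```text
time: 43.47
position: [0.5537, -0.0481, 0.1975]
tool_rot: [0.03, 1.0, -0.0, -0.0]
ft_force: [-0.3, -0.2, 0.1]
grip_width: 0.04
grip_force: 0.0
```

Run:
```python
from h import *
cams.camera('wrist');cams.camera('wrist')
plan([(.5547,-.0482,.055,86.5)])
w=cams.camera('wrist');fins(['red'],z=.097,img=w,amin=150);fins(['copper'],z=.097,img=w,amin=150)
```

```text
-0.0002 0.0011 0.1431 -0.0 rows>=4  pos [ 0.5544 -0.0493  0.1981]
red all 459 [279. 200.] rect ctr [552.1 -47.4] LxW [38.9 10.9] ridge yaw -3.6 mean [552.1 -47.4] V 114.0
red bright 349 [280. 202.] rect ctr [554.5 -47.6] LxW [34.1 10.9] ridge yaw -3.6 mean [554.6 -47.5] V 115.0
copper all 708 [279.  49.] rect ctr [418.6 -39.6] LxW [32.6 17.4] ridge yaw -3.6 mean [417.7 -39.5] V 134.0
copper bright 379 [279.  40.] rect ctr [410.9 -39.1] LxW [17.4 17.3] ridge yaw 86.4 mean [410.8 -39. ] V 152.0
copper all 477 [280. 136.] rect ctr [491.4 -43.2] LxW [35.2 11.2] ridge yaw -3.8 mean [491.2 -43.4] V 211.0
copper bright 354 [280. 134.] rect ctr [490.9 -43.2] LxW [32.5  9.2] ridge yaw -3.8 mean [490.  -43.2] V 215.0
```

servo_tool:
  moves: "0 0.001 0.03 0 0.04;0 0.001 0.06 0 0.04;0 0.001 0.09 0 0.04;0 0.001 0.115 0 0.04;0 0.001 0.132 0 0.04;0 0.001 0.14 0 0.04;0 0.001 0.143 0 0.04;0 0.001 0.143 0 0.04"

```text
time: 44.28
position: [0.5542, -0.0477, 0.055]
tool_rot: [0.031, 1.0, -0.0, -0.0]
ft_force: [0.4, 0.3, -0.0]
grip_width: 0.0399
grip_force: 0.0
```

servo_tool:
  moves: "0 0 0 0 0.005;0 0 0 0 0.005;0 0 0 0 0.005;0 0 0 0 0.005;0 0 0 0 0.005;0 0 0 0 0.005;0 0 0 0 0.005"

```text
time: 44.87
position: [0.5542, -0.0472, 0.0557]
tool_rot: [0.03, 1.0, -0.0, 0.0]
ft_force: [-0.7, -0.6, 2.6]
grip_width: 0.0116
grip_force: 25.0
```

servo_tool:
  moves: "0 0 -0.02 0 0.005;0 0 -0.05 0 0.005;0 0 -0.085 0 0.005;0 0 -0.12 0 0.005;0 0 -0.15 0 0.005;0 0 -0.175 0 0.005;0 0 -0.187 0 0.005;0 0 -0.187 0 0.005;0 0 -0.187 0 0.005"

```text
time: 45.62
position: [0.5534, -0.0466, 0.242]
tool_rot: [0.03, 1.0, 0.0, -0.0]
ft_force: [0.2, 0.4, -2.4]
grip_width: 0.0118
grip_force: 25.0
```

servo_tool:
  moves: "0.005 -0.03 0 -2 0.005;0.009 -0.065 0 -4 0.005;0.014 -0.1 0 -6 0.005;0.019 -0.135 0 -8 0.005;0.024 -0.17 0 -10 0.005;0.028 -0.2 0 -12 0.005;0.033 -0.232 0 -13.1 0.005;0.035 -0.25 0 -13.1 0.005;0.035 -0.25 0 -13.1 0.005;0.035 -0.25 0 -13.1 0.005"

```text
time: 46.45
position: [0.5023, -0.2942, 0.2395]
tool_rot: [-0.083, 0.997, 0.002, -0.002]
ft_force: [0.5, 0.4, -2.8]
grip_width: 0.012
grip_force: 25.0
```

Run:
```python
from h import *
for i in range(4): cams.camera('wrist')
u=np.array([.986,.167]);M=np.array([.5040,-.2962])
o=get_obs();print(o['position'],o['grip_width']);plan([(*M,.132,99.6)])
```

```text
[ 0.50357734 -0.29261726  0.24121424] 0.011541380259298633
0.0002 -0.0036 0.1092 0.1 rows>=3  pos [ 0.5036 -0.2926  0.2412]
```

servo_tool:
  moves: "0 -0.004 0.02 0 0.005;0 -0.004 0.045 0 0.005;0 -0.004 0.07 0 0.005;0 -0.004 0.088 0 0.005;0 -0.004 0.098 0 0.005;0 -0.004 0.103 0 0.005;0 -0.004 0.106 0 0.005;0 -0.004 0.106 0 0.005"

```text
time: 47.32
position: [0.505, -0.2981, 0.1364]
tool_rot: [-0.084, 0.996, -0.0, 0.0]
ft_force: [-1.5, -0.1, -2.6]
grip_width: 0.0116
grip_force: 25.0
```

servo_tool:
  moves: "0 0 0.001 0 0.005;0 0 0.002 0 0.005;0 0 0.003 0 0.005;0 0 0.004 0 0.005;0 0 0.004 0 0.005"

```text
time: 47.73
position: [0.5049, -0.2987, 0.1331]
tool_rot: [-0.084, 0.996, -0.001, 0.001]
ft_force: [-0.3, 0.0, 1.9]
grip_width: 0.0118
grip_force: 25.0
```

servo_tool:
  moves: "0 0 0.001 0 0.015;0 0 0.001 0 0.025;0 0 0.001 0 0.04;0 0 0.001 0 0.04;0 0 0.001 0 0.04;0 0 -0.02 0 0.04;0 0 -0.05 0 0.04;0 0 -0.085 0 0.04;0 0 -0.085 0 0.04"

```text
time: 48.48
position: [0.5081, -0.3013, 0.2239]
tool_rot: [-0.084, 0.996, -0.005, 0.005]
ft_force: [-0.4, -1.0, 1.6]
grip_width: 0.0395
grip_force: 0.0
```

Run:
```python
from h import *
for i in range(3): cams.camera('wrist')
fins(['red'],z=.174,amin=250)
plan([(.4915,-.044,.2,86.5)])
```

```text
red all 818 [273. 215.] rect ctr [ 503.3 -301.9] LxW [40.3 14.3] ridge yaw 9.8 mean [ 502.9 -301.7] V 95.0
red bright 555 [271. 219.] rect ctr [ 506.2 -302.7] LxW [34.7 10.5] ridge yaw 9.6 mean [ 505.8 -303. ] V 98.0
-0.0304 0.2520 0.0161 13.1 rows>=7  pos [ 0.5037 -0.2975  0.2161]
```

servo_tool:
  moves: "-0.003 0.03 0 2 0.04;-0.008 0.065 0 4 0.04;-0.012 0.1 0 7 0.04;-0.016 0.135 0 10 0.04;-0.02 0.17 0 13.1 0.04;-0.025 0.205 0.01 13.1 0.04;-0.03 0.24 0.016 13.1 0.04;-0.03 0.252 0.016 13.1 0.04;-0.03 0.252 0.016 13.1 0.04;-0.03 0.252 0.016 13.1 0.04"

```text
time: 49.52
position: [0.4915, -0.0447, 0.2004]
tool_rot: [0.029, 1.0, -0.0, -0.001]
ft_force: [0.7, -0.6, 0.2]
grip_width: 0.0402
grip_force: 0.0
```

Run:
```python
from h import *
cams.camera('wrist');cams.camera('wrist')
plan([(.4915,-.044,.055,86.5)])
fins(['copper'],z=.097,amin=150)
f=lambda i:np.clip(255*(i/255.)**.6*1.1,0,255).astype(np.uint8)
a=cams.camera('top');s=cams.camera('scene')
cv2.imwrite('pics/k1.png',np.hstack([cv2.resize(f(a[165:345,390:500]),(366,600),interpolation=2),cv2.resize(f(s[60:220,110:226]),(434,600),interpolation=2)]))
```

```text
0.0010 0.0021 0.1459 -0.0 rows>=4  pos [ 0.4924 -0.0461  0.2009]
copper all 332 [280. 120.] rect ctr [415.6 -39.1] LxW [18.6 17.4] ridge yaw -50.0 mean [415.5 -39.2] V 211.0
copper bright 277 [280. 120.] rect ctr [415.1 -39.1] LxW [16.7 16. ] ridge yaw 86.4 mean [415.2 -39.2] V 212.0
copper all 401 [280. 198.] rect ctr [488.5 -43.5] LxW [37.2 10. ] ridge yaw -3.6 mean [488.7 -43.4] V 93.0
copper bright 366 [280. 199.] rect ctr [490.4 -43.7] LxW [33.3 10. ] ridge yaw -3.3 mean [490.2 -43.5] V 93.5
```

View pics/k1.png

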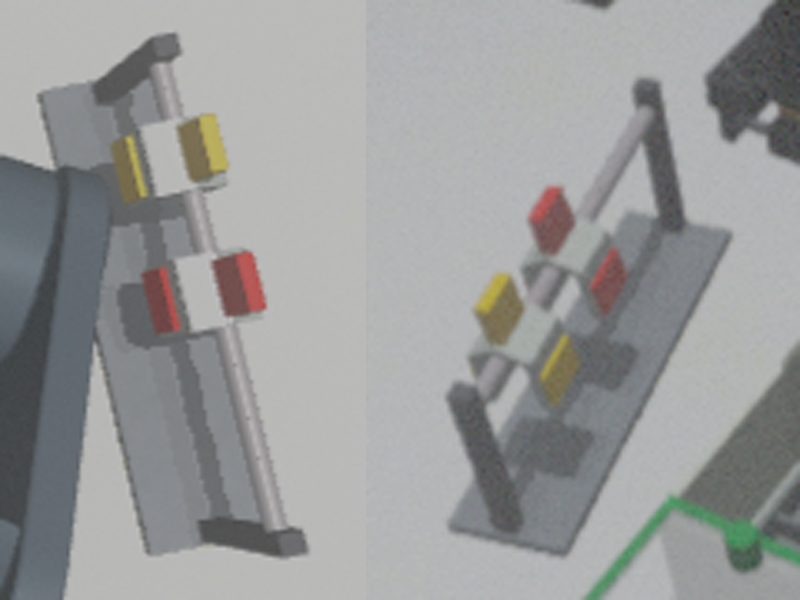

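servo_tool:
  moves: "0.001 0.002 0.03 0 0.04;0.001 0.002 0.06 0 0.04;0.001 0.002 0.09 0 0.04;0.001 0.002 0.115 0 0.04;0.001 0.002 0.132 0 0.04;0.001 0.002 0.14 0 0.04;0.001 0.002 0.146 0 0.04;0.001 0.002 0.146 0 0.04"

```text
time: 50.43
position: [0.4909, -0.0433, 0.0545]
tool_rot: [0.031, 1.0, 0.0, -0.0]
ft_force: [-0.6, -0.5, -0.5]
grip_width: 0.04
grip_force: 0.0
```

servo_tool:
  moves: "0 0 0 0 0.005;0 0 0 0 0.005;0 0 0 0 0.005;0 0 0 0 0.005;0 0 0 0 0.005;0 0 0 0 0.005;0 0 0 0 0.005"

```text
time: 51.02
position: [0.4914, -0.0431, 0.0556]
tool_rot: [0.03, 1.0, -0.0, 0.001]
ft_force: [-0.7, -1.5, 3.7]
grip_width: 0.0118
grip_force: 25.0
```

servo_tool:
  moves: "0 0 -0.02 0 0.005;0 0 -0.05 0 0.005;0 0 -0.085 0 0.005;0 0 -0.12 0 0.005;0 0 -0.15 0 0.005;0 0 -0.175 0 0.005;0 0 -0.187 0 0.005;0 0 -0.187 0 0.005;0 0 -0.187 0 0.005"

```text
time: 51.77
position: [0.4905, -0.0424, 0.242]
tool_rot: [0.03, 1.0, 0.0, 0.0]
ft_force: [-0.2, 0.5, -2.1]
grip_width: 0.0118
grip_force: 25.0
```

servo_tool:
  moves: "0.007 -0.03 0 -2 0.005;0.014 -0.065 0 -4 0.005;0.021 -0.1 0 -6 0.005;0.028 -0.135 0 -8 0.005;0.035 -0.17 0 -10 0.005;0.042 -0.2 0 -12 0.005;0.048 -0.235 0 -13.1 0.005;0.055 -0.266 0 -13.1 0.005;0.055 -0.268 0 -13.1 0.005;0.055 -0.268 0 -13.1 0.005"

```text
time: 52.6
position: [0.4185, -0.3077, 0.2397]
tool_rot: [-0.082, 0.997, 0.002, -0.001]
ft_force: [0.0, 0.4, -3.3]
grip_width: 0.0117
grip_force: 25.0
```

Run:
```python
from h import *
for i in range(5): cams.camera('wrist')
u=np.array([.986,.167]);M=np.array([.5042,-.2955])
o=get_obs();print(o['position'],o['grip_width']);plan([(*(M-.085*u),.132,99.6)])
w=cams.camera('wrist');g=cv2.cvtColor(w,cv2.COLOR_BGR2GRAY)
for t in(-.11,-.12,-.13):
    q=proj('wrist',[*(M+t*u),.13]);print(q,g[int(q[1]),int(q[0])-14:int(q[0])+15].tolist())
```

```text
[ 0.41984296 -0.30513554  0.24147349] 0.011933066359765475
0.0002 -0.0046 0.1095 0.1 rows>=3  pos [ 0.4198 -0.3051  0.2415]
[273.18235691 175.07886747] [59, 59, 63, 61, 59, 59, 58, 62, 66, 72, 75, 76, 79, 83, 77, 80, 79, 72, 66, 63, 61, 61, 61, 66, 58, 62, 61, 61, 63]
[273.15650384 164.9450258 ] [65, 63, 64, 61, 62, 59, 61, 65, 69, 70, 74, 76, 82, 85, 79, 76, 76, 71, 66, 59, 61, 62, 64, 64, 61, 62, 61, 71, 90]
[273.13023769 154.64926225] [63, 64, 68, 67, 62, 62, 63, 66, 70, 75, 83, 98, 103, 110, 100, 98, 102, 108, 101, 88, 74, 69, 64, 63, 63, 66, 66, 62, 62]
```

servo_tool:
  moves: "0 -0.004 0.02 0 0.005;0 -0.004 0.045 0 0.005;0 -0.004 0.07 0 0.005;0 -0.004 0.088 0 0.005;0 -0.004 0.098 0 0.005;0 -0.004 0.103 0 0.005;0 -0.004 0.106 0 0.005;0 -0.004 0.106 0 0.005"

```text
time: 53.57
position: [0.4211, -0.3109, 0.1364]
tool_rot: [-0.084, 0.996, -0.0, 0.0]
ft_force: [-0.1, -0.7, -1.7]
grip_width: 0.0115
grip_force: 25.0
```

servo_tool:
  moves: "0 0 0.001 0 0.005;0 0 0.002 0 0.005;0 0 0.003 0 0.005;0 0 0.004 0 0.005;0 0 0.004 0 0.005"

```text
time: 53.98
position: [0.4207, -0.311, 0.1324]
tool_rot: [-0.084, 0.996, -0.0, 0.0]
ft_force: [-0.2, -0.3, -2.3]
grip_width: 0.0115
grip_force: 25.0
```

servo_tool:
  moves: "0 0 0.001 0 0.005;0 0 0.002 0 0.005;0 0 0.002 0 0.005"

```text
time: 54.23
position: [0.4208, -0.3113, 0.1322]
tool_rot: [-0.084, 0.996, -0.001, 0.0]
ft_force: [-2.8, 1.5, 11.7]
grip_width: 0.0115
grip_force: 25.0
```

Seated. Release, lift, and go to the inner knob at (0.673, −0.058).

servo_tool:
  moves: "0 0 -0.001 0 0.015;0 0 -0.001 0 0.025;0 0 -0.001 0 0.04;0 0 -0.001 0 0.04;0 0 -0.001 0 0.04;0 0 -0.02 0 0.04;0 0 -0.05 0 0.04;0 0 -0.085 0 0.04;0 0 -0.085 0 0.04"
  grip_force: 12

```text
time: 54.98
position: [0.4237, -0.3142, 0.221]
tool_rot: [-0.084, 0.996, -0.005, 0.004]
ft_force: [0.4, -0.9, 1.0]
grip_width: 0.0395
grip_force: 0.0
```

Run:
```python
from h import *
for i in range(3): cams.camera('wrist')
w=cams.camera('wrist');fins(['copper'],z=.174,amin=250,img=w)
plan([(.4208,-.20,.21,86.5),(.673,-.0575,.21,86.5),(.673,-.0575,.097,86.5)])
```

```text
copper all 605 [276. 217.] rect ctr [ 418.8 -311.1] LxW [35.8 10.4] ridge yaw 9.5 mean [ 418.9 -311.1] V 84.0
copper bright 435 [276. 218.] rect ctr [ 419.6 -311.4] LxW [32.6  9.5] ridge yaw 9.8 mean [ 419.2 -311.2] V 85.0
copper all 584 [506. 226.] rect ctr [ 396.4 -130.3] LxW [41.7 11.3] ridge yaw 78.0 mean [ 395.9 -130.5] V 66.0
copper bright 30 [504. 220.] rect ctr [ 392.2 -130.7] LxW [38.6 10.7] ridge yaw -82.0 mean [ 391.4 -133.3] V 89.0
-0.0193 0.1084 0.0042 13.1 rows>=3  pos [ 0.4199 -0.3101  0.2142]
-0.2430 0.1576 -0.0000 -0.0 rows>=7  pos [ 0.4208 -0.2     0.21  ]
0.0000 0.0000 0.1130 -0.0 rows>=3  pos [ 0.673  -0.0575  0.21  ]
```

servo_tool:
  moves: "-0.005 0.035 0 4 0.045;-0.01 0.07 0 9 0.045;-0.019 0.108 0 13.1 0.045;-0.019 0.108 0 13.1 0.045;-0.019 0.108 0 13.1 0.045"

```text
time: 55.6
position: [0.42, -0.1987, 0.2137]
tool_rot: [0.028, 1.0, 0.001, -0.002]
ft_force: [-1.1, -0.9, 0.0]
grip_width: 0.0448
grip_force: 0.0
```

servo_tool:
  moves: "-0.03 0.02 0 0 0.045;-0.06 0.04 0 0 0.045;-0.1 0.062 0 0 0.045;-0.135 0.085 0 0 0.045;-0.17 0.108 0 0 0.045;-0.205 0.13 0 0 0.045;-0.23 0.15 0 0 0.045;-0.243 0.157 0 0 0.045;-0.243 0.157 0 0 0.045;-0.243 0.157 0 0 0.045"

```text
time: 56.43
position: [0.6733, -0.06, 0.2132]
tool_rot: [0.03, 1.0, -0.0, -0.001]
ft_force: [-0.5, 0.5, -0.4]
grip_width: 0.0448
grip_force: 0.0
```

Run:
```python
from h import *
cams.camera('wrist');cams.camera('wrist')
plan([(.673,-.0575,.097,86.5)])
```

```text
-0.0008 0.0031 0.1170 -0.0 rows>=3  pos [ 0.672  -0.0605  0.214 ]
```

servo_tool:
  moves: "-0.001 0.003 0.03 0 0.045;-0.001 0.003 0.06 0 0.045;-0.001 0.003 0.09 0 0.045;-0.001 0.003 0.108 0 0.045;-0.001 0.003 0.116 0 0.045;-0.001 0.003 0.116 0 0.045;-0.001 0.003 0.116 0 0.045"

```text
time: 57.12
position: [0.6744, -0.0573, 0.0998]
tool_rot: [0.031, 1.0, -0.0, 0.0]
ft_force: [0.5, 0.8, 1.5]
grip_width: 0.0449
grip_force: 0.0
```

servo_tool:
  moves: "0 0 0 0 0.01;0 0 0 0 0.01;0 0 0 0 0.01;0 0 0 0 0.01;0 0 0 0 0.01;0 0 0 0 0.01"

```text
time: 57.62
position: [0.675, -0.0584, 0.1003]
tool_rot: [0.03, 1.0, -0.002, 0.001]
ft_force: [-1.3, -4.8, 2.9]
grip_width: 0.0216
grip_force: 12.0
```

servo_tool:
  moves: "0.015 0 0 0 0.01;0.035 0 0 0 0.01;0.06 0 0 0 0.01;0.085 0 0 0 0.01;0.11 0 0 0 0.01;0.135 0 0 0 0.01;0.16 0 0 0 0.01;0.18 0 0 0 0.01;0.194 0 0 0 0.01;0.194 0 0 0 0.01"

```text
time: 58.45
position: [0.4789, -0.0463, 0.1002]
tool_rot: [0.029, 1.0, -0.002, 0.0]
ft_force: [-2.1, -6.9, 1.3]
grip_width: 0.0213
grip_force: 12.0
```

servo_tool:
  moves: "0.004 0 0 0 0.01;0.008 0 0 0 0.01;0.01 0 0 0 0.01;0.01 0 0 0 0.01"

```text
time: 58.78
position: [0.476, -0.0462, 0.1004]
tool_rot: [0.03, 1.0, -0.002, 0.006]
ft_force: [5.7, -4.5, -2.9]
grip_width: 0.0215
grip_force: 12.0
```

servo_tool:
  moves: "0.003 0 0 0 0.01;0.004 0 0 0 0.01;0.004 0 0 0 0.01"

```text
time: 59.03
position: [0.4761, -0.0463, 0.1005]
tool_rot: [0.031, 0.999, -0.002, 0.01]
ft_force: [11.8, -1.6, -9.0]
grip_width: 0.021
grip_force: 12.0
```

servo_tool:
  moves: "-0.006 0 0 0 0.045;-0.006 0 0 0 0.045;-0.006 0 0 0 0.045;-0.006 0 -0.04 0 0.045;-0.006 0 -0.08 0 0.045;-0.006 0.04 -0.12 0 0.045;-0.006 0.08 -0.12 0 0.045;-0.006 0.12 -0.12 0 0.045;-0.006 0.16 -0.12 0 0.045;-0.006 0.2 -0.12 0 0.045"

```text
time: 59.87
position: [0.4831, 0.1527, 0.2196]
tool_rot: [0.03, 1.0, 0.0, -0.0]
ft_force: [0.8, 0.3, -0.9]
grip_width: 0.0451
grip_force: 0.0
```

servo_tool:
  moves: "0 0.03 0 0 0.045;0 0.07 0 0 0.045;0 0.11 0 0 0.045;0 0.15 0 0 0.045;0 0.18 0 0 0.045;0 0.2 0 0 0.045;0 0.2 0 0 0.045;0 0.2 0 0 0.045"

```text
time: 60.53
position: [0.495, 0.3509, 0.2184]
tool_rot: [0.029, 1.0, -0.001, -0.001]
ft_force: [-0.6, -0.7, -0.7]
grip_width: 0.0451
grip_force: 0.0
```

Run:
```python
from h import *
f=lambda i:np.clip(255*(i/255.)**.6*1.1,0,255).astype(np.uint8)
a=cams.camera('top');s=cams.camera('scene')
cv2.imwrite('pics/z1.png',np.hstack([cv2.resize(f(a[150:350,220:500]),(420,300),interpolation=2),cv2.resize(f(s[60:270,100:350]),(380,300),interpolation=2)]))
for nm,n,img in(('top','top',a),('scene','scene',s)):
    h=cv2.cvtColor(img,cv2.COLOR_BGR2HSV)
    for c in('blue','green'):
        m=cv2.inRange(h,((105 if c=='blue' else 55),80,30),((125 if c=='blue' else 80),255,255))
        k=max(cv2.findContours(m,0,2)[0],key=cv2.contourArea);p=cv2.approxPolyDP(cv2.convexHull(k),8,True)[:,0]
        print(n,c,[ray(n,*q,.112)[:2].round(4).tolist() for q in p])
fins(['red','yellow','copper'],z=.174,n='top',img=a,amin=30)
```

```text
top blue [[0.6781, 0.1634], [0.671, 0.0258], [0.4572, 0.0389], [0.47, 0.1778]]
top green [[0.6685, 0.0127], [0.6591, -0.1264], [0.4483, -0.112], [0.4569, 0.0242]]
scene blue [[0.4629, 0.0386], [0.4727, 0.1782], [0.6817, 0.165], [0.6737, 0.025]]
scene green [[0.462, 0.0245], [0.6736, 0.0121], [0.6665, -0.1226], [0.4534, -0.1137]]
red all 101 [465. 249.] rect ctr [ 504.3 -301. ] LxW [35.5 11.2] ridge yaw 9.2 mean [ 504.2 -301.2] V 116.0
red bright 88 [465. 249.] rect ctr [ 504.4 -301.7] LxW [33.8  9.8] ridge yaw 9.2 mean [ 504.5 -301.8] V 116.0
red all 53 [440. 254.] rect ctr [ 495.5 -251.7] LxW [36.9  5.3] ridge yaw 9.8 mean [ 495.2 -251.8] V 93.0
red bright 25 [440. 254.] rect ctr [ 494.3 -251.9] LxW [34.6  2.4] ridge yaw 9.8 mean [ 495.1 -251.6] V 110.0
yellow all 168 [451. 208.] rect ctr [ 587.7 -279.1] LxW [35.4 23.8] ridge yaw 9.3 mean [ 588.4 -280.5] V 109.0
yellow bright 92 [454. 207.] rect ctr [ 589.2 -285.6] LxW [34.5 10.4] ridge yaw 9.3 mean [ 589.  -285.7] V 120.5
yellow all 86 [429. 215.] rect ctr [ 573.7 -233.8] LxW [37.6 13.8] ridge yaw 9.8 mean [ 575. -235.] V 76.0
yell
[... 296 characters left out ...]
yaw -0.0 mean [367.5   9. ] V 122.0
copper all 103 [473. 292.] rect ctr [ 419.1 -309.6] LxW [34.6 11. ] ridge yaw 9.3 mean [ 419.1 -309.6] V 107.0
copper bright 84 [473. 293.] rect ctr [ 418.7 -310.2] LxW [33.5  9.1] ridge yaw 9.4 mean [ 418.7 -310.4] V 108.5
copper all 49 [450. 295.] rect ctr [ 415.1 -264.4] LxW [35.7  4.7] ridge yaw 8.3 mean [ 415.  -264.4] V 87.0
copper bright 23 [450. 295.] rect ctr [ 415.1 -264.4] LxW [35.   1.9] ridge yaw 9.9 mean [ 415.  -264.4] V 102.0
copper all 59 [332. 297.] rect ctr [415.1 -32.9] LxW [15.3 15. ] ridge yaw -46.9 mean [415.1 -33.1] V 120.0
copper bright 50 [332. 297.] rect ctr [415.1 -33.9] LxW [13.9 13.6] ridge yaw -46.9 mean [414.9 -33.9] V 121.0
```

View pics/z1.png

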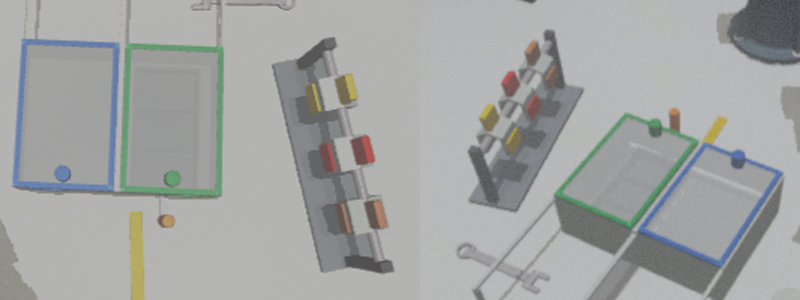

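Run:
```python
from h import *
print(job.hand_in())
```

```text
the job is handed in; nothing more can be done
None
```

I handed the job in with all three hangers (yellow, red, copper) hanging astride the steel bar, both doors pushed shut against their stops, and never both open at once; red leans by about 8° and yellow by about 6°, which I left, and the result gave no verdict.

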